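# Load a sheet carrier into the free rails of the heating rack

## Robot

A 7-joint arm with a two-finger parallel gripper is mounted at the origin on the work surface. World frame = base frame: x ahead of the robot, y to its left, z up, the work surface at z = 0. Lengths are in mm, angles in degrees, forces in N, time in s.
With the tool pointing down it reaches from about 400 to 875 mm from the base axis. Payload 4.4 kg.
Tool frame: the origin (TCP) lies at the centre of the arm's flange, where the gripper is bolted on; the fingertips stand 173 mm ahead of it and the grasp point (between the pads) lies 155 mm ahead of it; z points along the fingers, y is the direction in which the jaws open and shut (so a half turn about z gives the same grasp; the last joint's range is limited). The gripper opens to 85 mm and grips with 20 to 120 N. Pads are 22 mm wide; open, the fingers measure 114 mm over their backs; the gripper's body (76 mm by 85 mm) begins 54 mm behind the grasp point. The pads swing forward as they close: fully open they stand 13 mm farther back than shut.
Start: joints at [59.828, 36.005, 2.206, 86.941, -1.547, 57.084, -1.146], TCP at [289.054, -582.206, 404.713] pointing down, gripper open.
Joint ranges: [-175.42, 175.42], [-21.48, 121.26], [-71.46, 75.88], [10.55, 141.38], [-63.04, 243.04], [13.31, 113.54], [-168.57, 168.57]. Speed limits (degrees/s): [147.25, 147.25, 180, 180, 180, 180, 180].

## Interface

Orientations are given as [roll, pitch, yaw] about the fixed x, y, z axes, in that order (R = Rz(yaw) Ry(pitch) Rx(roll)).
In Python, from bench import sense, read_camera, camera_params, finish_job gives the robot as it stands.
- The arm moves only by the shell command python3 -m creep 'ROWS' [OPENING] [FORCE]. ROWS is JSON, a list of rows, each an object with "xyz": the shift along the tool's x, y, z in units of 30 mm (1.0 is 30 mm), a list of three; "yaw": the turn about the tool's z in degrees. A call has 1 to 12 rows; each row is the pose to reach, as a shift and turn from the pose commanded when the call began, along the tool's axes at that moment; what a row does not reach only later rows make up. A row lasts 1/10 s, in which the tool goes at most 50 mm and 8.59 degrees, less where a joint would pass 70% of its speed; a pose out of reach is approached as far as the arm can. A call with a gripper value outside its range is refused whole. OPENING is the finger opening in mm, from 0 to 85.4, set as the call begins (- or left out, the last holds). The fingers move at their own pace and stop on an object; FORCE is the grip in N (left out, the last holds). Time passes only in rows, so rows that repeat a pose let the fingers close. It gives the time, the measured TCP pose, the force and the opening at its end, in the units of the state.
- sense(): the state, without advancing time (a new reading comes with each control period).
- read_camera(name): name is "side" or "top"; returns the picture (384x512x3 uint8, red, green, blue); there is no depth.
- camera_params(name): a dict with "fx", "fy", "cx", "cy" (pixels), "rvec" (rotation vector, rad) and "tvec" (3), from world to camera coordinates, as OpenCV has them. Camera axes: x right, y down, z forward; pixel columns grow to the right and rows downward; lengths in mm; the calibration is good to about 2 mm. A picture is of the moment at which its call begins. camera_params takes no time and is no camera call.
- finish_job(): hands the job in, once; it reports no verdict.
The state is a dict: "time_s": time; "joint_positions": joint angles; "qd": joint speeds; "joint_torque": joint torques, N m; "position": TCP position; "orientation": TCP orientation; "contact_force": force on the tool from outside, world axes, zero at the start; "ft_torque": the same for the moment, N m; "finger_gap": finger opening in mm.
Only numpy, scipy, OpenCV 4.12 (cv2) and the standard library are available. Lean on these libraries where they do the work, as an engineer would, in place of code of your own. Each camera call takes 0.05 s, during which the arm holds its last target. There are 200 camera calls.

## Task

Load the sheet carrier with the orange lip into the heating rack with the lift: bring the empty lift fully down, slide the carrier off the infeed table squarely onto the lift's platform, then raise the lift to the one free rail pair of the front bay and push the carrier onto those rails until it is fully home against the red stops. Keep the carrier roughly level all the time, do not shift the carriers already stored, and leave the other things on the bench where they are.

Things in the scene. Friction and masses are not known exactly. Their poses are not given: they have to be found in the camera images.
- carrier: The work carrier: flat aluminium frame with a skin-coloured plastic sheet, 130 mm (x) x 120 mm (y) x 8 mm thick, about 0.25 kg. Origin at the centre of its underside, z up. An upright orange lip stands along its trailing edge (x = -65 to -55 mm, 60 mm wide in y, top 36 mm above the underside): it can be pinched from above or pushed towards +x. Starts lying on the infeed table, askew.
- loader: Fixed loader machine, one rigid piece; carriers travel along its +x axis, z up, origin on the bench below the lift's centre. Along x: infeed table -266 to -76 mm, lift platform -70 to 70, rack front bay 82 to 212, rear bay 217 to 347 (closed to the lift). Rack posts at y = +-76 mm, 241 mm high. Blue lift mast at x = +-35, y = -92 mm, 285 mm high, on the side away from the handle.
- infeed (a point): Centre of the infeed table's flat top, 190 (x) x 220 (y) mm, 30 mm above the bench, at loader x = -171 mm. Axes as the loader's.
- rail_low (a point): Lowest rail pair of the front bay: point midway between the rails, level with their tops, at the mouth facing the lift (loader x = 82 mm), 75 mm above the bench. Rails run 130 mm along +x and carry a carrier's side edges (48 to 70 mm either side), between guide walls 128 mm apart with flared mouths; the middle is open. Two of the front bay's three pairs hold a stored carrier, one is free.
- rail_mid (a point): The same for the middle rail pair, 130 mm above the bench.
- rail_high (a point): The same for the top rail pair, 185 mm above the bench.
- stop (a point): Red upright stops at the end of the front bay: point on the bench between them, on their face towards the lift, loader x = 213 mm. A carrier that is home touches them: its centre is at loader x = 148 mm, its lip's trailing face at 83 mm, level with the rack's mouth.
- lift (a joint): Height of the lift (m): 0 fully down to 0.175, growing upwards. Platform top is 27 mm + joint above the bench (at 0: 3 mm below the infeed table's top). Moved by hand, it stays where left (friction 10 N, platform 0.3 kg): about 16 N raises it loaded, 7 N lowers it empty. For loading, the platform should be 0 to 12 mm above the rail tops, best about 4 mm.
- lift_top (a point): Centre of the top face of the yellow lift platform, 140 (x) x 150 (y) x 8 mm, moving with the lift, axes as the loader's. Side guides 126 mm apart, 10 mm high, flared on the infeed side; both ends open.
- lift_handle (a point): Centre of the top of the red upright handle of the lift, moving with it: a paddle 14 mm (loader x) x 30 mm (loader y) x 48 mm high, standing 108 mm to the loader's +y side of the platform's centre; its top is 40 mm above the platform's top, so the platform top is 40 mm below this point. It can be pinched across its 14 mm or pressed down from above.
- stored_low: Stored carrier with blue sheet, on a lowest rail pair (75 mm); loose, 0.25 kg, shape as the work carrier (130 x 120 x 8 mm, origin at the centre of its underside, x away from the lip) with black lip; in the front bay (loader x = 147 mm) or the rear bay (loader x = 282 mm). Leave it there.
- stored_mid: Stored carrier with white sheet, on a middle rail pair (130 mm); loose, 0.25 kg, shape as the work carrier (130 x 120 x 8 mm, origin at the centre of its underside, x away from the lip) with black lip; in the front bay (loader x = 147 mm) or the rear bay (loader x = 282 mm). Leave it there.
- stored_high: Stored carrier with green sheet, on a top rail pair (185 mm); loose, 0.25 kg, shape as the work carrier (130 x 120 x 8 mm, origin at the centre of its underside, x away from the lip) with black lip; in the front bay (loader x = 147 mm) or the rear bay (loader x = 282 mm). Leave it there.
- plaster_mould: Bystander: plaster leg mould, upright, 92 mm diameter at most, 182 mm high; origin under its centre.
- resin_can: Bystander: can, 66 mm diameter, 110 mm high; origin under its centre.
- mug: Bystander: blue mug, 76 mm diameter with a handle, 90 mm high; origin under its centre.
- plaster_bowl: Bystander: green bowl, 116 mm diameter, 60 mm high; origin under its centre.
- hammer: Bystander: hammer lying on the bench, about 250 mm long.
- foot: Bystander: artificial foot, about 150 x 60 mm, 100 mm high; origin underneath.
- carton: Bystander: cardboard box 110 x 160 x 80 mm; origin under its centre.
Mind the look-alikes: they are no part of the job. Leave any yellow look-alike of the carrier alone.

How it is judged:
By the outcome, as a careful person would: the job done as asked, in the order asked, and still so for the second after the job is handed in, with the robot touching nothing.
It also fails if it takes over 67 s, if anything falls off the work surface, if the arm or the gripper's body presses on something with over 40 N, if the wrist force passes 120 N, or if a joint passes its speed limit or range.

## Working session

There is one attempt and no reset: what is moved stays moved. The work goes in short steps, Python scripts to look and compute and a shell command to move; the robot and the scene stay as the last step left them, time stands still between calls to the robot, and variables do not carry over. Pictures are saved under pics/ and viewed, about 8 in all and at most 12, crops included, and the job is handed in when it is done.

```bash
ls; mkdir -p pics
python3 - <<'E'
from bench import *
import cv2,numpy as np
for n in("side","top"):
    im=read_camera(n);cv2.imwrite(f"pics/{n}0.png",im[:,:,::-1])
    p=camera_params(n);print(n,p); R=cv2.Rodrigues(np.array(p["rvec"]))[0];print(-R.T@np.array(p["tvec"]))
s=sense();print(s)
E
```

```text
pics
side {'fx': 472.08518177040486, 'fy': 472.08518177040486, 'cx': 266.22958495690756, 'cy': 192.45848506462383, 'rvec': array([ 0.94009602,  2.43723313, -1.07367759]), 'tvec': array([ 439.76826734,  -98.51219043, 1909.1408088 ])}
[1351.41105858  774.05563066 1192.66317117]
top {'fx': 429.8707694754142, 'fy': 429.8707694754142, 'cx': 254.230236328749, 'cy': 191.45188430857394, 'rvec': array([ 2.20686346, -1.98198593,  0.22624196]), 'tvec': array([ -93.60894838,  555.55386582, 1417.06344189])}
[ 232.86229669  -66.88345638 1505.58071369]
{'time_s': 0.1, 'joint_positions': array([59.8294621 , 36.05344008,  2.20053448, 86.98903304, -1.54911436,
       57.08268357, -1.1450579 ]), 'qd': array([ 0.060533  , -0.09570878,  0.05369369, -0.09920401, -0.02555772,
       -0.03895148, -0.00135395]), 'joint_torque': array([ 3.29406765e-03, -5.64525747e+01,  1.22994527e+00, -1.93975157e+01,
        1.11173416e-02,  5.36842301e-03, -1.18254709e-05]), 'position': array([ 288.95767662, -581.95864809,  403.88897767]), 'orientation': array([-1.79904400e+02, -2.15727035e-03,  2.64019731e+01]), 'contact_force': array([ 0.23934958, -0.41567784, -0.05487279]), 'ft_torque': array([-0.0373718 , -0.02784723, -0.02688088]), 'finger_gap': 85.35107615349794}
```

View pics/top0.png

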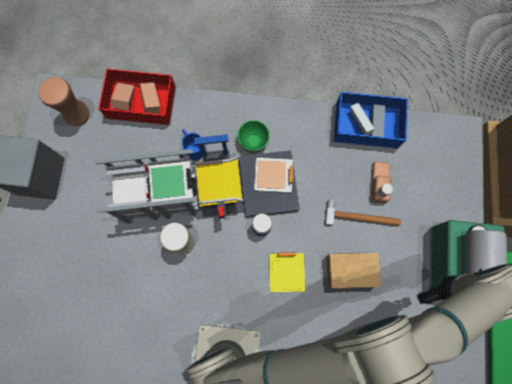

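View pics/side0.png

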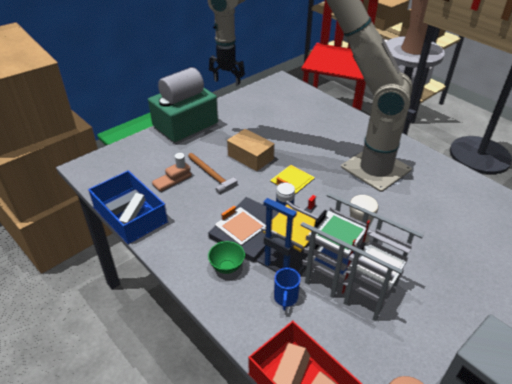

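The candidates, in top-view pixels:
- **Skin-coloured sheet with orange lip:** at (272,175), lip at (291,176), on the dark infeed table. This is the work carrier.
- **Yellow look-alike with orange lip:** at (287,272), on the bench. Leave it alone.
- **Stored carriers:** green at (168,182) in the front bay, white at (130,190) in the rear bay.

Loader +x points left in the image, and the red handle is at (221,211). Next I'll look at close crops.

```bash
cat > h.py <<'E'
import cv2,numpy as np
from bench import *
def cam(n):
    p=camera_params(n);R=cv2.Rodrigues(np.array(p["rvec"]))[0];t=np.array(p["tvec"])
    return p,R,t
def ray(n,uv):
    p,R,t=cam(n);d=R.T@np.array([(uv[0]-p["cx"])/p["fx"],(uv[1]-p["cy"])/p["fy"],1]);return -R.T@t,d
def onz(n,uv,z):
    o,d=ray(n,uv);return o+d*(z-o[2])/d[2]
def tri(u1,u2):
    o1,d1=ray("top",u1);o2,d2=ray("side",u2)
    a=np.linalg.lstsq(np.c_[d1,-d2],o2-o1,rcond=None)[0];p,q=o1+a[0]*d1,o2+a[1]*d2
    return (p+q)/2,np.linalg.norm(p-q)
def proj(n,P):
    p,R,t=cam(n);c=R@np.array(P,float)+t;return np.array([p["fx"]*c[0]/c[2]+p["cx"],p["fy"]*c[1]/c[2]+p["cy"]])
def blobs(im,lo,hi,roi,amin=6):
    x0,y0,x1,y1=roi;h=cv2.cvtColor(im[y0:y1,x0:x1],cv2.COLOR_RGB2HSV);m=cv2.inRange(h,lo,hi)
    n,l,s,c=cv2.connectedComponentsWithStats(m)
    out=[]
    for i in range(1,n):
        if s[i,4]>=amin:
            pts=np.argwhere(l==i)[:,::-1].astype(np.float32);r=cv2.minAreaRect(pts)
            out.append((int(s[i,4]),c[i]+[x0,y0],np.array(r[0])+[x0,y0],r[1],r[2]))
    return sorted(out,key=lambda b:-b[0])
E
python3 - <<'E'
from h import *
T=cv2.imread("pics/top0.png")[:,:,::-1];S=cv2.imread("pics/side0.png")[:,:,::-1]
a=cv2.resize(T[125:250,95:310],None,fx=3.7,fy=3.7,interpolation=cv2.INTER_CUBIC)
b=cv2.resize(S[170:320,200:425],None,fx=3.5,fy=3.5,interpolation=cv2.INTER_CUBIC)
cv2.imwrite("pics/ct.png",a[:,:,::-1]);cv2.imwrite("pics/cs.png",b[:,:,::-1])
for n,im,roi in(("top",T,(90,120,310,250)),("side",S,(190,170,430,330))):
  for c,lo,hi in(("yellow",(22,120,90),(33,255,255)),("red",(0,170,60),(4,255,255)),("orange",(5,170,120),(17,255,255)),("skin",(3,60,120),(16,150,255)),("dark",(100,20,20),(130,120,75))):
    for q in blobs(im,lo,hi,roi,8)[:3]: print(n,c,q[0],q[1].round(1),q[2].round(1),np.round(q[3],1),round(q[4],1))
E
```

```text
top yellow 1562 [218.4 180.6] [218.  180.5] [38.6 43.8] 83.2
top yellow 42 [207.3 204.2] [207.5 204.1] [ 2.4 17.1] 82.9
top yellow 33 [230.4 201.5] [231.  201.4] [ 2.4 14. ] 82.9
top red 42 [159.  121.1] [158.5 121.5] [ 3. 19.] 90.0
top red 41 [220.8 211.8] [221.  211.5] [9. 4.] 90.0
top orange 26 [290.6 173.8] [291.  173.5] [ 2. 13.] 0.0
top skin 730 [270.9 174.1] [271.  174.1] [27.4 26.8] 3.0
top skin 13 [289.8 169.3] [289.8 169.8] [ 1.9 10.4] 18.4
top dark 117 [208.6 210.9] [208.6 211.2] [ 9.7 18.6] 81.3
top dark 88 [216.3 155.6] [214.4 155.3] [ 8.5 26.9] 76.0
top dark 81 [230.4 208.1] [230.2 208.9] [10.9 11.7] 83.7
side yellow 511 [300.8 228.1] [300.8 228.6] [22.4 31.3] 19.4
side yellow 486 [294.4 178.1] [292.1 178.3] [37.9 22.5] 24.2
side yellow 280 [279.2 223.7] [278.5 224. ] [22. 15.] 90.0
side red 89 [291.9 326.6] [291.5 325.5] [19.  7.] -0.0
side red 50 [311.2 201.5] [310.8 201.8] [ 4.7 12.6] 11.3
side orange 32 [228.1 210.8] [228.2 210.7] [ 1.9 13.9] 56.3
side orange 17 [280.4 179.6] [280.8 179.9] [8.5 1.8] 26.6
side skin 605 [242.  225.8] [242.  225.6] [23.9 31.3] 54.0
side skin 33 [218.6 175.9] [217.8 175.7] [16.3  4.2] 45.0
side skin 13 [226.1 210.2] [226.2 210.1] [ 1.2 14.2] 51.3
side dark 1196 [285.7 255.8] [280.3 258.2] [50.9 70.7] 88.6
side dark 451 [334.5 271.2] [331.8 269.6] [29.8 51.8] 10.5
side dark 300 [378.  297.4] [382.5 294.5] [28.3 46.7] 45.0
```

View pics/ct.png

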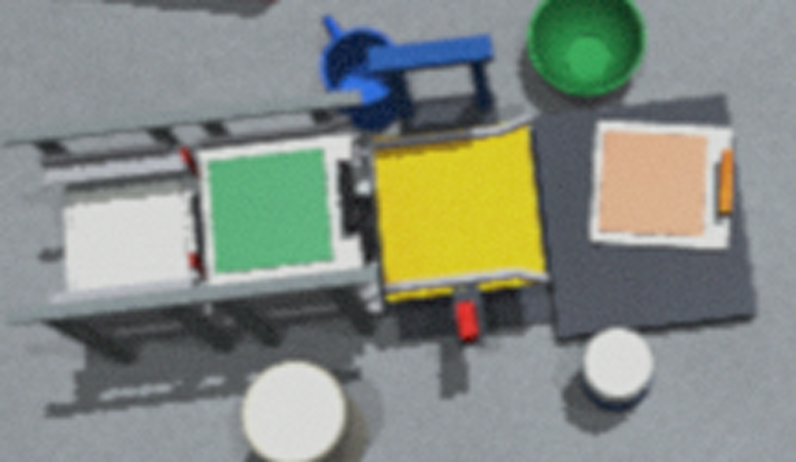

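View pics/cs.png

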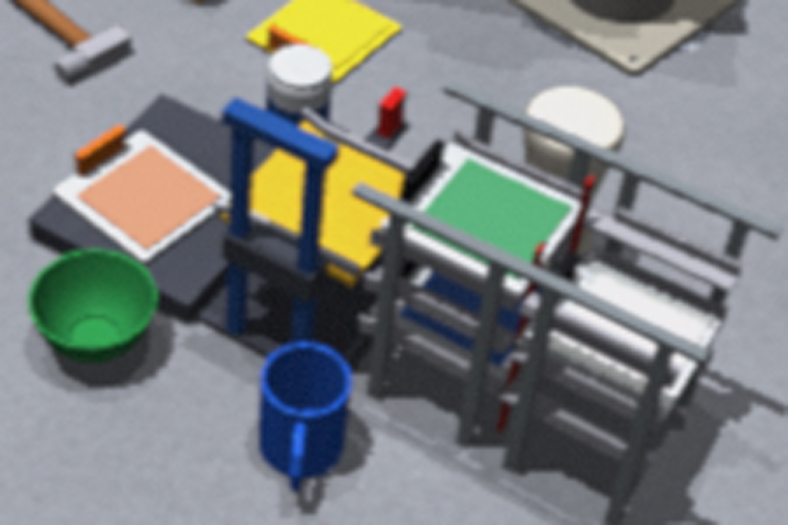

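Crop check: the work carrier is at crop (662,185) with its orange lip at (727,182), on the dark table. The platform is raised. Green is on the front top rails and blue shows below it at side crop (460,305). White is in the rear bay, so the front middle pair (130 mm) is free.

Run:
```python
from h import *
T=cv2.imread("pics/top0.png")[:,:,::-1];S=cv2.imread("pics/side0.png")[:,:,::-1]
f=lambda u,v:(95+(u+.5)/3.7-.5,125+(v+.5)/3.7-.5)
g=lambda u,v:(200+(u+.5)/3.5-.5,170+(v+.5)/3.5-.5)
A,B,C=[onz("top",f(*c),30) for c in((725,97),(755,315),(555,338))]
print("infeed",A,B,C,np.linalg.norm(A-B),np.linalg.norm(B-C))
As,D=[onz("side",g(*c),30) for c in((160,97),(33,225))];print("side corners",As,D)
print("handle",tri(f(465,303),g(404,91)),tri(f(467,318),g(391,93)))
# rack top rails z=241
for c in((5,143),(370,97),(8,318),(378,270)): print("post",onz("top",f(*c),241))
for c in((375,150),(530,127),(386,298),(545,272)): print("plat",[onz("top",f(*c),z).round(1)[:2] for z in(60,90,120)])
# carrier
h=cv2.cvtColor(T,cv2.COLOR_RGB2HSV)
for n,c,z in(("skin",blobs(T,(3,60,120),(16,150,255),(90,120,310,250))[0],38),):
    print(n,onz("top",c[2],z),onz("top",c[1],z))
print("carrier corners z38",[onz("top",f(*c),38).round(1)[:2] for c in((598,122),(732,130),(727,248),(592,240))])
print("lip ends z66",[onz("top",f(*c),66).round(1)[:2] for c in((727,150),(723,214))], "lip tri",tri(f(727,150),g(77,157)),tri(f(722,214),g(124,128)))
s=sense();print(s["position"])
```

```text
infeed [ 733.08490939 -146.9232147    30.        ] [ 521.36911754 -194.03290231   30.        ] [479.34365072  -9.02201383  30.        ] 216.89375091199028 189.72392763596417
side corners [ 528.81233987 -188.90034339   30.        ] [ 738.19896162 -132.26330886   30.        ]
handle (array([470.12968476,  71.1197923 , 182.97142159]), np.float64(17.661425594960992)) (array([464.76521278,  62.57252945, 169.58801803]), np.float64(1.2738791961568405))
post [557.76551417 453.61764289 241.        ]
post [629.77252123 158.79935818 241.        ]
post [413.04377352 423.44275279 241.        ]
post [484.31448134 132.02070613 241.        ]
plat [array([635. , 179.2]), array([626.7, 174.1]), array([618.3, 169. ])]
plat [array([673.3,  36.1]), array([664.2,  33.9]), array([655. ,  31.8])]
plat [array([494.8, 149.5]), array([489.4, 145. ]), array([484. , 140.5])]
plat [array([535.1,   6. ]), array([528.8,   4.5]), array([522.5,   3. ])]
skin [637.11660127 -85.12412919  38.        ] [636.90300988 -84.94652418  38.        ]
carrier corners z38 [array([692., -27.]), array([ 697.9, -156.1]), array([ 581.2, -161.6]), array([575.2, -33.7])]
lip ends z66 [array([ 668.9, -151.5]), array([ 606.6, -153.2])] lip tri (array([ 669.16887502, -150.84552343,   62.75079421]), np.float64(2.109081786448769)) (array([ 607.54164501, -152.37051508,   61.3419654 ]), np.float64(0.46651951499422784))
[ 288.95767662 -581.95864809  403.88897767]
```

```bash
cat >> h.py <<'E'
from scipy.spatial.transform import Rotation as Ro
# loader frame estimate
LY=103.2;L0=np.array([567.2,88.5])
def ld(lx,ly):
    a=np.radians(LY);return L0+lx*np.array([np.cos(a),np.sin(a)])+ly*np.array([-np.sin(a),np.cos(a)])
def to_ld(p):
    a=np.radians(LY);d=np.array(p[:2])-L0;return np.array([d@[np.cos(a),np.sin(a)],d@[-np.sin(a),np.cos(a)]])
def st():
    s=sense();print("t",round(s["time_s"],2),"pos",s["position"].round(1),"rpy",s["orientation"].round(2),"F",s["contact_force"].round(1),"gap",round(float(s["finger_gap"]),1),"loader",to_ld(s["position"]).round(1));return s
def go(x,y,z,yaw):
    s=st();R=Ro.from_euler("xyz",s["orientation"],degrees=True).as_matrix()
    print("units",(R.T@(np.array([x,y,z])-s["position"])/30).round(2),"yaw",round(s["orientation"][2]-yaw,1))
E
python3 -m creep '[{"xyz":[1,-1.13,0],"yaw":2},{"xyz":[14.77,-16.67,0],"yaw":13.2},{"xyz":[14.77,-16.67,0],"yaw":13.2},{"xyz":[14.77,-16.67,0],"yaw":13.2},{"xyz":[14.77,-16.67,0],"yaw":13.2},{"xyz":[14.77,-16.67,0],"yaw":13.2},{"xyz":[14.77,-16.67,0],"yaw":13.2},{"xyz":[14.77,-16.67,0],"yaw":13.2},{"xyz":[14.77,-16.67,0],"yaw":13.2},{"xyz":[14.77,-16.67,0],"yaw":13.2},{"xyz":[14.77,-16.67,0],"yaw":13.2},{"xyz":[14.77,-16.67,0],"yaw":13.2}]' 50
python3 -c "
from h import *
go(463.5,63,404,13.2); print(onz('top',(221,211.5),170))"
```

```text
time_s: 1.3
position: [444.5, -5.6, 404.7]
orientation: [180.0, -0.0, 13.2]
contact_force: [1.1, -0.1, 0.0]
finger_gap: 50.2
t 1.3 pos [444.5  -5.6 404.7] rpy [179.99  -0.    13.19] F [ 1.1 -0.1  0. ] gap 50.2 loader [-63.6 140.9]
units [ 1.14 -2.08  0.02] yaw -0.0
[462.21140404  61.1962073  170.        ]
```

```bash
python3 -m creep '[{"xyz":[1.12,-2.07,0],"yaw":0},{"xyz":[1.12,-2.07,0],"yaw":0},{"xyz":[1.12,-2.07,1.2],"yaw":0},{"xyz":[1.12,-2.07,1.8],"yaw":0},{"xyz":[1.12,-2.07,2.3],"yaw":0},{"xyz":[1.12,-2.07,2.3],"yaw":0}]' 50
python3 - <<'E'
from h import *
st()
a=read_camera("top");b=read_camera("side")
x=cv2.resize(a[150:260,160:300],None,fx=4,fy=4,interpolation=cv2.INTER_CUBIC);y=cv2.resize(b[130:240,240:380],None,fx=4,fy=4,interpolation=cv2.INTER_CUBIC)
cv2.imwrite("pics/h1.png",np.vstack([x,y])[:,:,::-1][::1]) if 0 else cv2.imwrite("pics/h1.png",cv2.resize(np.hstack([x,y]),(800,314))[:,:,::-1])
E
```

```text
time_s: 1.9
position: [462.2, 60.5, 333.9]
orientation: [-180.0, 0.3, 13.2]
contact_force: [0.1, 0.5, 0.2]
finger_gap: 49.9
t 1.9 pos [462.2  60.5 333.9] rpy [-179.99    0.27   13.22] F [0.1 0.5 0.2] gap 49.9 loader [ -3.3 108.6]
```

View pics/h1.png

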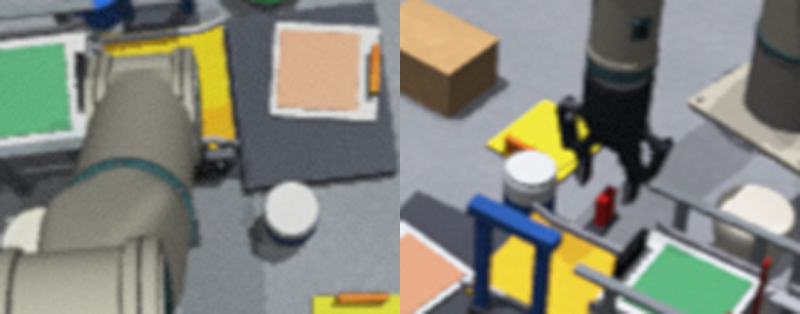

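The handle at (605,205) is between the open fingers. Descend and close.

```bash
python3 -m creep '[{"xyz":[0.05,-0.05,0.4]},{"xyz":[0.05,-0.05,0.8]},{"xyz":[0.05,-0.05,0.97]},{"xyz":[0.05,-0.05,0.97]}]' 50
python3 -m creep '[{"xyz":[0,0,0],"yaw":0},{"xyz":[0,0,0],"yaw":0},{"xyz":[0,0,0],"yaw":0},{"xyz":[0,0,0],"yaw":0},{"xyz":[0,0,0],"yaw":0},{"xyz":[0,0,0],"yaw":0}]' 0 50
```

```text
time_s: 2.6
position: [462.9, 62.5, 336.6]
orientation: [-179.8, -0.1, 13.3]
contact_force: [-1.8, 5.6, 3.9]
finger_gap: 11.9schema error: expected keys xyz, yaw
```

The first call was refused because yaw is required, so the fingers closed too high. Reopen and descend.

```bash
python3 -m creep '[{"xyz":[0,0,0],"yaw":0},{"xyz":[0,0,0],"yaw":0},{"xyz":[0,0,0],"yaw":0},{"xyz":[0,0,0],"yaw":0}]' 50
python3 -m creep '[{"xyz":[0,0,0.4],"yaw":0},{"xyz":[0,0,0.8],"yaw":0},{"xyz":[0,0,0.97],"yaw":0},{"xyz":[0,0,0.97],"yaw":0}]' 50
python3 -m creep '[{"xyz":[0,0,0],"yaw":0},{"xyz":[0,0,0],"yaw":0},{"xyz":[0,0,0],"yaw":0},{"xyz":[0,0,0],"yaw":0},{"xyz":[0,0,0],"yaw":0},{"xyz":[0,0,0],"yaw":0}]' 0 50
```

```text
time_s: 3.0
position: [463.1, 60.2, 335.8]
orientation: [180.0, -0.0, 13.2]
contact_force: [0.4, 0.2, -0.0]
finger_gap: 50.3
time_s: 3.4
position: [462.9, 60.4, 306.1]
orientation: [180.0, 0.1, 13.2]
contact_force: [0.1, 0.8, 0.0]
finger_gap: 50.1
time_s: 4.0
position: [462.8, 62.5, 307.2]
orientation: [-179.8, -0.1, 13.3]
contact_force: [-2.1, 6.2, 2.5]
finger_gap: 13.2
```

```bash
python3 -m creep '[{"xyz":[0,-0.04,0.2],"yaw":0},{"xyz":[0,-0.06,0.5],"yaw":0},{"xyz":[0,-0.06,0.9],"yaw":0},{"xyz":[0,-0.06,1.3],"yaw":0},{"xyz":[0,-0.06,1.7],"yaw":0},{"xyz":[0,-0.06,2.1],"yaw":0},{"xyz":[0,-0.06,2.5],"yaw":0},{"xyz":[0,-0.06,2.8],"yaw":0},{"xyz":[0,-0.06,3.0],"yaw":0},{"xyz":[0,-0.06,3.1],"yaw":0},{"xyz":[0,-0.06,3.1],"yaw":0}]' -
```

```text
time_s: 5.1
position: [462.8, 62.9, 213.8]
orientation: [-180.0, -0.0, 13.2]
contact_force: [-0.6, 1.5, -2.7]
finger_gap: 12.8
```

```bash
python3 -m creep '[{"xyz":[0,0,0.1],"yaw":0},{"xyz":[0,0,0.2],"yaw":0},{"xyz":[0,0,0.2],"yaw":0}]' -;python3 -m creep '[{"xyz":[0,0,0.1],"yaw":0},{"xyz":[0,0,0.2],"yaw":0},{"xyz":[0,0,0.2],"yaw":0}]' -
```

```text
time_s: 5.4
position: [462.7, 62.9, 207.9]
orientation: [-180.0, -0.0, 13.2]
contact_force: [-0.4, 3.2, 1.8]
finger_gap: 13.0
time_s: 5.7
position: [462.3, 62.8, 206.8]
orientation: [-180.0, -0.2, 13.2]
contact_force: [-12.4, 2.3, 66.1]
finger_gap: 13.2
```

Lift bottomed out (66 N reaction, TCP z 207 = joint 0). Unload, open and rise.

```bash
python3 -m creep '[{"xyz":[0,0,-0.17],"yaw":0},{"xyz":[0,0,-0.17],"yaw":0}]' -
python3 -m creep '[{"xyz":[0,0,0],"yaw":0},{"xyz":[0,0,0],"yaw":0},{"xyz":[0,0,0],"yaw":0},{"xyz":[0,0,-0.5],"yaw":0},{"xyz":[0,0,-1.5],"yaw":0},{"xyz":[0,0,-3],"yaw":0},{"xyz":[0,0,-3.6],"yaw":0},{"xyz":[0,0,-3.6],"yaw":0}]' 50
python3 -c "
from h import *
go(638,-153.5,300,2.6)"
```

```text
time_s: 5.9
position: [462.6, 62.9, 207.7]
orientation: [-180.0, -0.1, 13.2]
contact_force: [-1.4, 4.9, 7.1]
finger_gap: 13.6
time_s: 6.7
position: [463.7, 62.1, 316.8]
orientation: [180.0, -0.3, 13.2]
contact_force: [0.3, -0.4, 0.3]
finger_gap: 50.0
t 6.7 pos [463.7  62.1 316.8] rpy [179.97  -0.3   13.17] F [ 0.3 -0.4  0.3] gap 50.0 loader [ -2.1 106.8]
units [4.02 8.32 0.59] yaw 10.6
```

```bash
python3 -m creep '[{"xyz":[1,2.08,0],"yaw":3},{"xyz":[4.02,8.32,0.3],"yaw":10.6},{"xyz":[4.02,8.32,0.59],"yaw":10.6},{"xyz":[4.02,8.32,0.59],"yaw":10.6},{"xyz":[4.02,8.32,0.59],"yaw":10.6},{"xyz":[4.02,8.32,0.59],"yaw":10.6},{"xyz":[4.02,8.32,1.2],"yaw":10.6},{"xyz":[4.02,8.32,1.6],"yaw":10.6},{"xyz":[4.02,8.32,1.6],"yaw":10.6},{"xyz":[4.02,8.32,1.6],"yaw":10.6}]' 45
python3 - <<'E'
from h import *
go(638,-153.5,217,2.6)
a=read_camera("top");b=read_camera("side")
T=cv2.resize(a[125:250,190:310],None,fx=3.3,fy=3.3,interpolation=cv2.INTER_CUBIC);S=cv2.resize(b[150:275,200:320],None,fx=3.3,fy=3.3,interpolation=cv2.INTER_CUBIC)
cv2.imwrite("pics/l1.png",np.hstack([T,S])[:,:,::-1])
E
```

```text
time_s: 7.7
position: [636.6, -152.2, 265.8]
orientation: [-179.9, 0.1, 2.7]
contact_force: [-0.1, 0.6, 0.0]
finger_gap: 45.1
t 7.7 pos [ 636.6 -152.2  265.8] rpy [-1.7995e+02  1.1000e-01  2.6700e+00] F [-0.1  0.6  0. ] gap 45.1 loader [-250.2  -12.6]
units [0.05 0.05 1.63] yaw 0.1
```

View pics/l1.png

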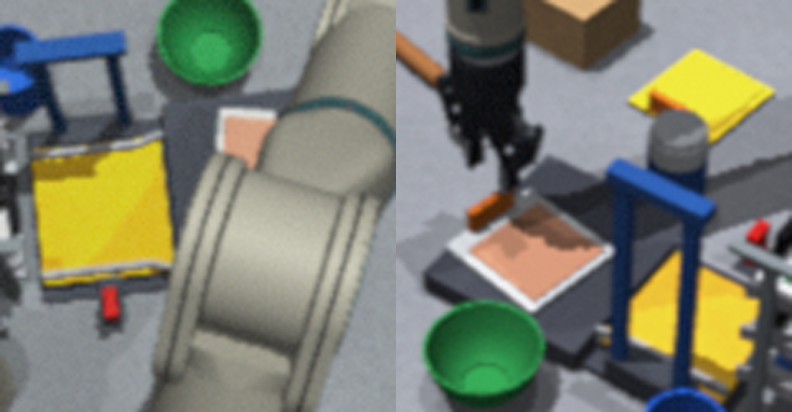

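The fingers stand over the orange lip (side crop (490,210)), and the platform is now down level with the table. Descend and pinch the lip.

```bash
python3 -m creep '[{"xyz":[0.05,0.05,0.6],"yaw":0},{"xyz":[0.05,0.05,1.2],"yaw":0},{"xyz":[0.05,0.05,1.58],"yaw":0},{"xyz":[0.05,0.05,1.58],"yaw":0}]' 45
python3 -m creep '[{"xyz":[0,0,0],"yaw":0},{"xyz":[0,0,0],"yaw":0},{"xyz":[0,0,0],"yaw":0},{"xyz":[0,0,0],"yaw":0},{"xyz":[0,0,0],"yaw":0},{"xyz":[0,0,0],"yaw":0}]' 0 25
python3 - <<'E'
from h import *
st()
a=cv2.imread("pics/l1.png")
f=lambda u,v:(190+(u+.5)/3.3-.5,125+(v+.5)/3.3-.5)
for c in((33,160),(163,137),(175,268),(44,287)):print(onz("top",f(*c),27).round(1),to_ld(onz("top",f(*c),27)).round(1))
for c in((110,290),):print("handle",to_ld(onz("top",f(*c),67)))
E
```

```text
time_s: 8.2
position: [637.8, -154.2, 217.3]
orientation: [-179.9, 0.2, 2.6]
contact_force: [0.2, -1.0, 0.6]
finger_gap: 45.0
time_s: 8.8
position: [639.1, -154.5, 220.3]
orientation: [180.0, -0.1, 2.6]
contact_force: [-0.6, 0.6, 5.2]
finger_gap: 9.5
t 8.8 pos [ 639.1 -154.5  220.3] rpy [ 1.7999e+02 -9.0000e-02  2.6100e+00] F [-0.6  0.6  5.2] gap 9.5 loader [-253.   -14.5]
[616.3 167.8  27. ] [ 65.9 -65.9]
[657.1  31.2  27. ] [-76.3 -74.4]
[514.8   1.9  27. ] [-72.3  70.8]
[479.6 137.4  27. ] [67.6 74.1]
handle [-3.34176436 93.33214987]
```

```bash
python3 -m creep '[{"xyz":[-0.06,0.01,-0.03],"yaw":-1.3},{"xyz":[-0.16,0.02,-0.05],"yaw":-3.5},{"xyz":[-0.26,0.03,-0.05],"yaw":-5.7},{"xyz":[-0.36,0.04,-0.05],"yaw":-7.9},{"xyz":[-0.44,0.05,-0.05],"yaw":-9.8},{"xyz":[-0.48,0.05,-0.05],"yaw":-10.6},{"xyz":[-0.48,0.05,-0.05],"yaw":-10.6}]' -
python3 - <<'E'
from h import *
p=ld(-205,0);go(*p,219,13.2)
b=read_camera("side");a=read_camera("top")
T=cv2.resize(a[125:250,190:310],None,fx=3.3,fy=3.3,interpolation=cv2.INTER_CUBIC);S=cv2.resize(b[150:275,200:320],None,fx=3.3,fy=3.3,interpolation=cv2.INTER_CUBIC)
cv2.imwrite("pics/l2.png",np.hstack([T,S])[:,:,::-1])
E
```

```text
time_s: 9.5
position: [623.9, -156.9, 220.6]
orientation: [-180.0, 0.1, 13.2]
contact_force: [0.7, -0.3, -2.8]
finger_gap: 9.6
t 9.5 pos [ 623.9 -156.9  220.6] rpy [-1.7998e+02  5.0000e-02  1.3230e+01] F [ 0.7 -0.3 -2.8] gap 9.6 loader [-251.9    0.9]
units [ 0.03 -1.56  0.05] yaw 0.0
```

View pics/l2.png

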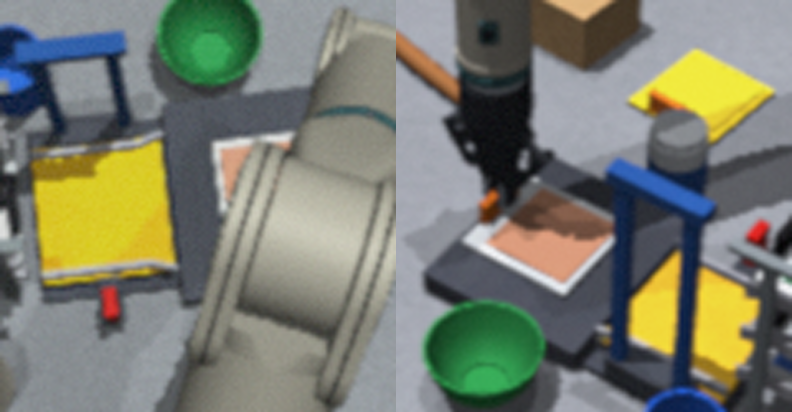

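Carrier turned and looks parallel to the table (corners at side crop (463,240) and (567,293), top crop (213,142)). Check its y offset from these corners.

Run:
```python
from h import *
f=lambda u,v:(190+(u+.5)/3.3-.5,125+(v+.5)/3.3-.5)
g=lambda u,v:(200+(u-396+.5)/3.3-.5,150+(v+.5)/3.3-.5)
print("top c",to_ld(onz("top",f(213,142),38)),to_ld(onz("top",f(219,212),38)),to_ld(onz("top",f(280,133),38)))
for c in((463,239),(567,293),(616,238)):print("side c",to_ld(onz("side",g(*c),38)))
print("table corners side",to_ld(onz("side",g(425,277),30)),to_ld(onz("side",g(575,365),30)))
print("table corners top",to_ld(onz("top",f(166,112),30)),to_ld(onz("top",f(183,300),30)))
print("guide flare top (z~37)",to_ld(onz("top",f(163,134),37)),to_ld(onz("top",f(176,266),37)))
```

```text
top c [-129.03320755  -59.01196744] [-125.85560366   18.50479201] [-201.87189239  -60.16526176]
side c [-253.53205683  -57.45075768]
side c [-122.16117525  -56.90412839]
side c [-125.22657172   35.18541879]
table corners side [-256.67560183 -116.08971632] [ -65.98636229 -122.718539  ]
table corners top [ -82.8226341  -101.16669247] [-76.68528332 106.51605323]
guide flare top (z~37) [-76.71716808 -74.78622186] [-73.64677328  70.75827908]
```

```bash
python3 -m creep '[{"xyz":[0.03,-0.2,0],"yaw":0},{"xyz":[0.03,-0.6,0],"yaw":0},{"xyz":[0.03,-1.0,0],"yaw":0},{"xyz":[0.03,-1.4,0],"yaw":0},{"xyz":[0.03,-1.7,0],"yaw":0},{"xyz":[0.03,-2.0,0],"yaw":0},{"xyz":[0.03,-2.3,0],"yaw":0},{"xyz":[0.03,-2.6,0],"yaw":0},{"xyz":[0.03,-2.9,0],"yaw":0},{"xyz":[0.03,-3.2,0],"yaw":0},{"xyz":[0.03,-3.4,0],"yaw":0},{"xyz":[0.03,-3.4,0],"yaw":0}]' -
python3 -c "
from h import *
go(*ld(-61,0),218,13.2)"
```

```text
time_s: 10.8
position: [601.8, -55.8, 220.8]
orientation: [-180.0, 0.0, 13.3]
contact_force: [0.7, 0.5, -2.1]
finger_gap: 9.1
t 10.8 pos [601.8 -55.8 220.8] rpy [-179.95    0.     13.29] F [ 0.7  0.5 -2.1] gap 9.1 loader [-148.4   -0.7]
units [-0.02 -2.91  0.1 ] yaw 0.1
```

```bash
python3 -m creep '[{"xyz":[-0.02,-0.3,0],"yaw":0},{"xyz":[-0.02,-0.6,0],"yaw":0},{"xyz":[-0.02,-0.9,0],"yaw":0},{"xyz":[-0.02,-1.2,0],"yaw":0},{"xyz":[-0.02,-1.5,0],"yaw":0},{"xyz":[-0.02,-1.8,0],"yaw":0},{"xyz":[-0.02,-2.1,0],"yaw":0},{"xyz":[-0.02,-2.4,0],"yaw":0},{"xyz":[-0.02,-2.7,0],"yaw":0},{"xyz":[-0.02,-2.88,0],"yaw":0},{"xyz":[-0.02,-2.88,0],"yaw":0}]' -
python3 - <<'E'
from h import *
st()
b=read_camera("side");a=read_camera("top")
T=cv2.resize(a[125:250,180:300],None,fx=3.3,fy=3.3,interpolation=cv2.INTER_CUBIC);S=cv2.resize(b[150:275,230:350],None,fx=3.3,fy=3.3,interpolation=cv2.INTER_CUBIC)
cv2.imwrite("pics/l3.png",np.hstack([T,S])[:,:,::-1])
E
```

```text
time_s: 11.9
position: [581.4, 28.0, 220.8]
orientation: [-180.0, 0.0, 13.3]
contact_force: [0.5, -0.2, -2.9]
finger_gap: 9.6
t 11.9 pos [581.4  28.  220.8] rpy [-179.96    0.     13.29] F [ 0.5 -0.2 -2.9] gap 9.6 loader [-62.1  -0. ]
```

View pics/l3.png

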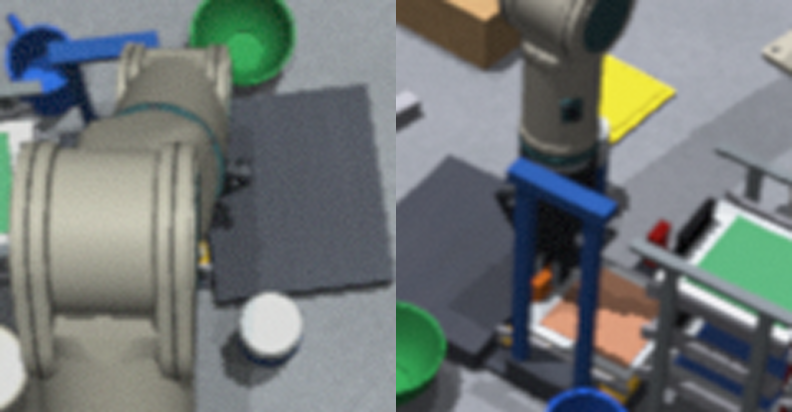

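The carrier is on the platform and the table is clear. The −2.9 N on the wrist means it still hangs in the pinch, so lower it about 4 mm, release and go to the handle.

```bash
python3 -m creep '[{"xyz":[0,-0.03,0.05],"yaw":0},{"xyz":[0,-0.03,0.1],"yaw":0},{"xyz":[0,-0.03,0.12],"yaw":0},{"xyz":[0,-0.03,0.12],"yaw":0}]' -
python3 -m creep '[{"xyz":[0,0,0],"yaw":0},{"xyz":[0,0,0],"yaw":0},{"xyz":[0,0,0],"yaw":0},{"xyz":[0,0,-0.3],"yaw":0},{"xyz":[0,0,-1],"yaw":0},{"xyz":[0,0,-2],"yaw":0},{"xyz":[0,0,-2.6],"yaw":0},{"xyz":[0,0,-2.6],"yaw":0}]' 30
python3 -c "
from h import *
go(462.7,62.9,300,13.2)"
```

```text
time_s: 12.4
position: [581.4, 27.2, 217.5]
orientation: [180.0, -0.0, 13.2]
contact_force: [-1.0, -0.5, 0.5]
finger_gap: 9.1
time_s: 13.2
position: [582.6, 27.7, 298.6]
orientation: [180.0, -0.4, 13.2]
contact_force: [-0.8, -0.4, -0.1]
finger_gap: 29.9
t 13.2 pos [582.6  27.7 298.6] rpy [179.95  -0.35  13.2 ] F [-0.8 -0.4 -0.1] gap 29.9 loader [-62.7  -1.1]
units [-3.62 -2.05 -0.07] yaw 0.0
```

```bash
python3 -m creep '[{"xyz":[-1.2,-0.7,0],"yaw":0},{"xyz":[-3.62,-2.05,-0.07],"yaw":0},{"xyz":[-3.62,-2.05,-0.07],"yaw":0},{"xyz":[-3.62,-2.05,-0.07],"yaw":0},{"xyz":[-3.62,-2.05,0.4],"yaw":0},{"xyz":[-3.62,-2.05,1.2],"yaw":0},{"xyz":[-3.62,-2.05,2.0],"yaw":0},{"xyz":[-3.62,-2.05,2.8],"yaw":0},{"xyz":[-3.62,-2.05,3.12],"yaw":0},{"xyz":[-3.62,-2.05,3.12],"yaw":0}]' 50
python3 -m creep '[{"xyz":[0,0,0],"yaw":0},{"xyz":[0,0,0],"yaw":0},{"xyz":[0,0,0],"yaw":0},{"xyz":[0,0,0],"yaw":0},{"xyz":[0,0,0],"yaw":0},{"xyz":[0,0,0],"yaw":0}]' 0 80
python3 - <<'E'
from h import *
st()
b=read_camera("side")
S=cv2.resize(b[170:270,240:360],None,fx=5,fy=5,interpolation=cv2.INTER_CUBIC)
cv2.imwrite("pics/l4.png",S[:,:,::-1])
E
```

```text
time_s: 14.2
position: [461.5, 62.5, 200.4]
orientation: [-180.0, 0.2, 13.2]
contact_force: [0.8, -0.4, 0.2]
finger_gap: 49.8
time_s: 14.8
position: [462.1, 62.9, 202.5]
orientation: [-180.0, -0.1, 13.2]
contact_force: [0.3, 0.6, 8.0]
finger_gap: 12.9
t 14.8 pos [462.1  62.9 202.5] rpy [-1.800e+02 -1.200e-01  1.319e+01] F [0.3 0.6 8. ] gap 12.9 loader [ -0.9 108.2]
```

View pics/l4.png

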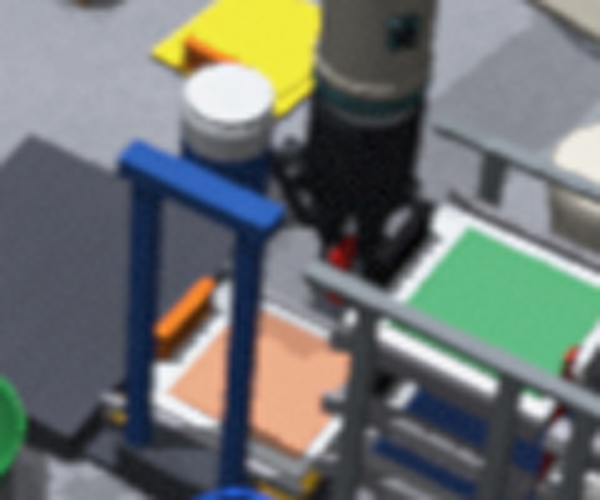

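The carrier sits on the platform, lip at (185,315), front corner at (290,455). Raise by 107 mm.

```bash
python3 -m creep '[{"xyz":[0,0,-0.15],"yaw":0},{"xyz":[0,0,-0.4],"yaw":0},{"xyz":[0,0,-0.75],"yaw":0},{"xyz":[0,0,-1.1],"yaw":0},{"xyz":[0,0,-1.45],"yaw":0},{"xyz":[0,0,-1.8],"yaw":0},{"xyz":[0,0,-2.15],"yaw":0},{"xyz":[0,0,-2.5],"yaw":0},{"xyz":[0,0,-2.85],"yaw":0},{"xyz":[0,0,-3.2],"yaw":0},{"xyz":[0,0,-3.5],"yaw":0},{"xyz":[0,0,-3.6],"yaw":0}]' -
python3 -m creep '[{"xyz":[0,0,0],"yaw":0},{"xyz":[0,0,0],"yaw":0},{"xyz":[0,0,0],"yaw":0}]' -
```

```text
time_s: 16.05
position: [462.0, 62.9, 310.2]
orientation: [-180.0, -0.1, 13.2]
contact_force: [6.6, 1.8, -15.6]
finger_gap: 12.9
time_s: 16.35
position: [462.1, 62.9, 310.3]
orientation: [-180.0, -0.1, 13.2]
contact_force: [3.2, 0.8, 1.0]
finger_gap: 12.8
```

```bash
python3 -m creep '[{"xyz":[0,0,0],"yaw":0},{"xyz":[0,0,0],"yaw":0},{"xyz":[0,0,0],"yaw":0},{"xyz":[0,0,-0.5],"yaw":0},{"xyz":[0,0,-1.5],"yaw":0},{"xyz":[0,0,-2.3],"yaw":0},{"xyz":[0,0,-2.3],"yaw":0}]' 50
python3 -c "
from h import *
go(*ld(-138,0),378,13.2)"
```

```text
time_s: 17.05
position: [462.2, 62.6, 381.1]
orientation: [180.0, -0.3, 13.2]
contact_force: [-0.6, 0.3, -0.0]
finger_gap: 50.0
t 17.05 pos [462.2  62.6 381.1] rpy [179.98  -0.28  13.19] F [-0.6  0.3 -0. ] gap 50.0 loader [ -1.3 108.1]
units [3.6  4.56 0.12] yaw -0.0
```

```bash
python3 -m creep '[{"xyz":[0.8,1.2,0],"yaw":0},{"xyz":[3.6,4.56,0.12],"yaw":0},{"xyz":[3.6,4.56,0.12],"yaw":0},{"xyz":[3.6,4.56,0.12],"yaw":0},{"xyz":[3.6,4.56,0.12],"yaw":0},{"xyz":[3.6,4.56,0.12],"yaw":0}]' 85
python3 - <<'E'
from h import *
st()
b=read_camera("side");a=read_camera("top")
S=cv2.resize(b[130:270,220:360],None,fx=3.4,fy=3.4,interpolation=cv2.INTER_CUBIC)
T=cv2.resize(a[140:225,180:270],None,fx=3.4,fy=3.4,interpolation=cv2.INTER_CUBIC)
T=cv2.copyMakeBorder(T,0,S.shape[0]-T.shape[0],0,0,cv2.BORDER_CONSTANT)
cv2.imwrite("pics/p1.png",np.hstack([S,T])[:,:,::-1])
cv2.imwrite("pics/side_p1.png",b[:,:,::-1]);cv2.imwrite("pics/top_p1.png",a[:,:,::-1])
for n,im,roi in(("top",a,(190,180,250,240)),("side",b,(290,160,340,230))):
  for q in blobs(im,(0,170,60),(4,255,255),roi,5): print(n,q[0],q[1].round(1),q[2].round(1),np.round(q[3],1))
for z in(167,172,177,182):
  P=ld(0,108);print(z,proj("side",[*P,z]).round(1),proj("top",[*P,z]).round(1))
E
```

```text
time_s: 17.65
position: [597.3, -46.1, 373.4]
orientation: [-179.9, 0.2, 13.1]
contact_force: [-0.2, 0.3, -0.4]
finger_gap: 85.4
t 17.65 pos [597.3 -46.1 373.4] rpy [-179.93    0.19   13.14] F [-0.2  0.3 -0.4] gap 85.4 loader [-138.     1.4]
side 44 [311.4 200.2] [311.4 200.1] [ 4.1 12.4]
167 [312.  196.6] [220.2 211.6]
172 [312.1 195.5] [220.1 211.3]
177 [312.2 194.3] [220.  211.1]
182 [312.4 193.2] [219.9 210.8]
```

View pics/p1.png

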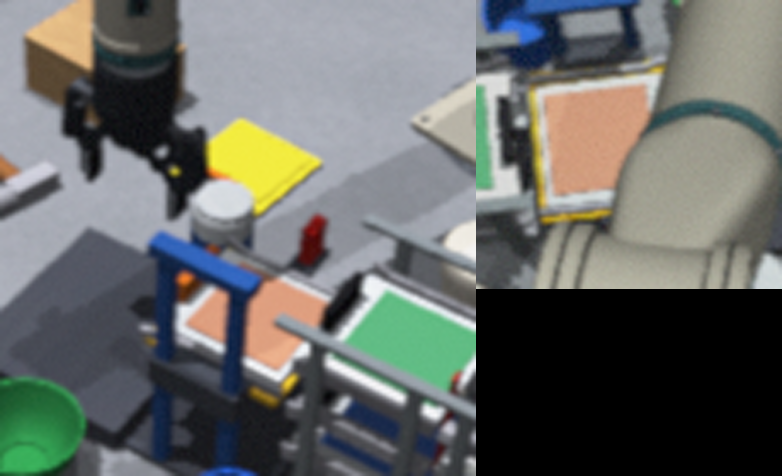

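The platform is at the middle-rail level. The open knuckles at (205,150) project beyond the fingertips and would meet the green carrier's lip. So I'll turn the jaws across the travel (90° yaw), nearly closed, and push with the finger sides, tip at z≈155. That puts the gripper body at about 226, above the green lip's top (221).

```bash
python3 -m creep '[{"xyz":[0,0,0],"yaw":4},{"xyz":[0,0,0],"yaw":12},{"xyz":[0,0,0],"yaw":20},{"xyz":[0,0,0],"yaw":28},{"xyz":[0,0,0],"yaw":36},{"xyz":[0,0,0],"yaw":44},{"xyz":[0,0,0],"yaw":52},{"xyz":[0,0,0],"yaw":60},{"xyz":[0,0,0],"yaw":68},{"xyz":[0,0,0],"yaw":76},{"xyz":[0,0,0],"yaw":84},{"xyz":[0,0,0],"yaw":90}]' 20
python3 -m creep '[{"xyz":[0,0,0],"yaw":0},{"xyz":[0,0,0],"yaw":0}]' -
python3 -c "
from h import *
go(*ld(-105,0),327,-76.8)"
```

```text
time_s: 18.95
position: [597.0, -44.2, 375.0]
orientation: [180.0, 0.1, -77.0]
contact_force: [-0.1, 0.2, -0.6]
finger_gap: 20.3
time_s: 19.15
position: [597.4, -44.8, 375.0]
orientation: [180.0, 0.0, -76.6]
contact_force: [-0.3, -0.4, 0.0]
finger_gap: 20.3
t 19.15 pos [597.4 -44.8 375. ] rpy [ 1.7998e+02  5.0000e-02 -7.6580e+01] F [-0.3 -0.4  0. ] gap 20.3 loader [-136.6    1. ]
units [-1.05 -0.04  1.6 ] yaw 0.2
```

```bash
python3 -m creep '[{"xyz":[-0.3,-0.02,0.5],"yaw":0.2},{"xyz":[-0.6,-0.04,1.2],"yaw":0.2},{"xyz":[-0.6,-0.04,1.6],"yaw":0.2},{"xyz":[-0.6,-0.04,1.6],"yaw":0.2},{"xyz":[-0.9,-0.04,1.6],"yaw":0.2},{"xyz":[-1.2,-0.04,1.6],"yaw":0.2},{"xyz":[-1.5,-0.04,1.6],"yaw":0.2},{"xyz":[-1.7,-0.04,1.6],"yaw":0.2},{"xyz":[-1.7,-0.04,1.6],"yaw":0.2}]' -
python3 - <<'E'
from h import *
st()
b=read_camera("side")
S=cv2.resize(b[150:270,240:360],None,fx=4.5,fy=4.5,interpolation=cv2.INTER_CUBIC)
cv2.imwrite("pics/p2.png",S[:,:,::-1])
E
```

```text
time_s: 20.05
position: [587.4, 5.7, 327.3]
orientation: [-180.0, 0.0, -76.9]
contact_force: [-0.2, 0.0, -0.2]
finger_gap: 19.9
t 20.05 pos [587.4   5.7 327.3] rpy [-1.7998e+02  5.0000e-02 -7.6870e+01] F [-0.2  0.  -0.2] gap 19.9 loader [-85.2  -0.7]
```

View pics/p2.png

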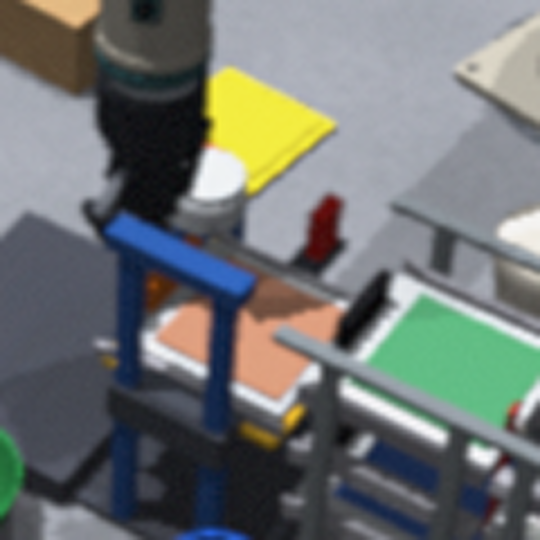

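The tool stands behind the lip (150,285), level with it, and nothing is touching. Push.

```bash
python3 -m creep '[{"xyz":[-0.15,0.02,0],"yaw":0},{"xyz":[-0.3,0.02,0],"yaw":0},{"xyz":[-0.5,0.02,0],"yaw":0},{"xyz":[-0.7,0.02,0],"yaw":0},{"xyz":[-0.9,0.02,0],"yaw":0},{"xyz":[-1.1,0.02,0],"yaw":0},{"xyz":[-1.3,0.02,0],"yaw":0},{"xyz":[-1.5,0.02,0],"yaw":0}]' -;python3 -m creep '[{"xyz":[-0.2,0,0],"yaw":0},{"xyz":[-0.4,0,0],"yaw":0},{"xyz":[-0.6,0,0],"yaw":0},{"xyz":[-0.8,0,0],"yaw":0},{"xyz":[-1,0,0],"yaw":0}]' -
python3 - <<'E'
from h import *
go(*ld(60,0),327,-76.8)
b=read_camera("side");a=read_camera("top")
cv2.imwrite("pics/side_p3.png",b[:,:,::-1])
for q in blobs(b,(3,60,120),(16,150,255),(240,180,370,280),8):print("skin",q[0],q[1].round(1),to_ld(onz("side",q[1],142)).round(1))
E
```

```text
time_s: 20.9
position: [576.7, 48.2, 327.1]
orientation: [-180.0, -0.0, -77.0]
contact_force: [0.7, -2.2, 1.2]
finger_gap: 19.9
time_s: 21.4
position: [570.0, 77.4, 327.1]
orientation: [-180.0, -0.0, -77.0]
contact_force: [0.1, -3.3, 1.6]
finger_gap: 20.0
t 21.4 pos [570.   77.4 327.1] rpy [-1.7999e+02 -1.0000e-02 -7.7010e+01] F [ 0.1 -3.3  1.6] gap 20.0 loader [-11.5  -0.2]
units [-2.38  0.01  0.  ] yaw -0.2
skin 154 [301.9 232.7] [ 44.9 -26.9]
skin 15 [312.2 221.9] [47.3 31.7]
```

```bash
python3 -m creep '[{"xyz":[-0.2,0,0],"yaw":0},{"xyz":[-0.4,0,0],"yaw":0},{"xyz":[-0.6,0,0],"yaw":0},{"xyz":[-0.8,0,0],"yaw":0},{"xyz":[-1,0,0],"yaw":0},{"xyz":[-1.2,0,0],"yaw":0},{"xyz":[-1.4,0,0],"yaw":0},{"xyz":[-1.6,0,0],"yaw":0},{"xyz":[-1.8,0,0],"yaw":0},{"xyz":[-1.8,0,0],"yaw":0}]' -
python3 -m creep '[{"xyz":[-0.2,0,0],"yaw":0},{"xyz":[-0.4,0,0],"yaw":0},{"xyz":[-0.6,0,0],"yaw":0},{"xyz":[-0.6,0,0],"yaw":0}]' -
python3 -c "
from h import *
go(*ld(72,0),327,-76.8)"
```

```text
time_s: 22.5
position: [557.5, 131.2, 326.8]
orientation: [180.0, 0.1, -76.9]
contact_force: [0.2, -0.8, 1.0]
finger_gap: 20.2
time_s: 22.9
position: [553.6, 148.5, 327.0]
orientation: [-180.0, 0.1, -76.9]
contact_force: [-0.2, 1.0, -0.1]
finger_gap: 19.9
t 22.9 pos [553.6 148.5 327. ] rpy [-1.800e+02  5.000e-02 -7.691e+01] F [-0.2  1.  -0.1] gap 19.9 loader [61.5 -0.5]
units [-0.35  0.02  0.  ] yaw -0.1
```

```bash
for i in 1 ; do python3 -m creep '[{"xyz":[-0.1,0,0],"yaw":0},{"xyz":[-0.2,0,0],"yaw":0},{"xyz":[-0.2,0,0],"yaw":0}]' -; done; python3 -m creep '[{"xyz":[-0.1,0,0],"yaw":0},{"xyz":[-0.1,0,0],"yaw":0}]' -;  python3 -m creep '[{"xyz":[-0.07,0,0],"yaw":0},{"xyz":[-0.07,0,0],"yaw":0}]' -
```

```text
time_s: 23.2
position: [552.9, 152.0, 327.2]
orientation: [-180.0, -0.1, -77.1]
contact_force: [0.4, -4.6, -0.6]
finger_gap: 20.3
time_s: 23.4
position: [552.7, 152.4, 327.5]
orientation: [-179.9, -0.3, -77.2]
contact_force: [1.3, -9.7, 1.0]
finger_gap: 19.9
time_s: 23.6
position: [552.5, 152.8, 327.7]
orientation: [-179.9, -0.4, -77.2]
contact_force: [3.1, -14.9, 2.9]
finger_gap: 20.0
```

Contact builds up at axis x≈66, about 5 mm short of the estimate. Back off and look before judging.

```bash
python3 -m creep '[{"xyz":[0.3,0,0],"yaw":0},{"xyz":[1,0,0],"yaw":0},{"xyz":[2.5,0,0],"yaw":0},{"xyz":[4,0,0],"yaw":0},{"xyz":[5,0,0],"yaw":0},{"xyz":[5.3,0,0],"yaw":0}]' -
python3 - <<'E'
from h import *
st()
b=read_camera("side");a=read_camera("top")
T0=cv2.imread("pics/top0.png")[:,:,::-1];S0=cv2.imread("pics/side0.png")[:,:,::-1]
for n,im in(("top",T0),("top",a),("side",S0),("side",b)):
  roi=(140,150,200,215) if n=="top" else(300,190,380,270)
  for q in blobs(im,(65,90,60),(85,255,255),roi,60)[:1]:print(n,"green",q[0],q[1].round(2),q[2].round(1),to_ld(onz(n,q[1],193)).round(1))
for q in blobs(b,(5,150,90),(17,255,255),(240,170,370,290),4):print("orange side",q[0],q[1].round(1),q[2].round(1),np.round(q[3],1))
for lx in(73,78,83):print("lip trailing top exp",lx,[proj("side",[*ld(lx,y),166]).round(1) for y in(-30,0,30)],[proj("top",[*ld(lx,y),166]).round(1) for y in(-30,30)])
S=cv2.resize(b[175:290,275:375],None,fx=5,fy=5,interpolation=cv2.INTER_CUBIC)
T=cv2.resize(a[155:220,175:225],None,fx=5.5,fy=5.5,interpolation=cv2.INTER_CUBIC);T=cv2.copyMakeBorder(T,0,S.shape[0]-T.shape[0],0,0,cv2.BORDER_CONSTANT)
cv2.imwrite("pics/f1.png",np.hstack([S,T])[:,:,::-1]);cv2.imwrite("pics/side_f.png",b[:,:,::-1]);cv2.imwrite("pics/top_f.png",a[:,:,::-1])
E
```

```text
time_s: 24.2
position: [587.5, -0.9, 327.4]
orientation: [-180.0, -0.1, -77.3]
contact_force: [-0.4, -0.1, 0.2]
finger_gap: 19.9
t 24.2 pos [587.5  -0.9 327.4] rpy [-1.7995e+02 -8.0000e-02 -7.7320e+01] F [-0.4 -0.1  0.2] gap 19.9 loader [-91.6   0.6]
top green 885 [167.45 181.6 ] [167.3 181.6] [153.3  -2.9]
top green 376 [162.56 175.05] [167.  177.8] [167.  -26.1]
side green 592 [341.72 229.64] [341.7 229.6] [155.4   7.9]
side green 590 [342.05 229.72] [342.1 229.8] [156.4   8.2]
lip trailing top exp 73 [array([310.1, 231.8]), array([315. , 225.9]), array([319.9, 220.2])] [array([193.3, 172.6]), array([195. , 190.6])]
lip trailing top exp 78 [array([311.5, 232.5]), array([316.5, 226.6]), array([321.3, 220.8])] [array([191.7, 172.8]), array([193.4, 190.8])]
lip trailing top exp 83 [array([313. , 233.2]), array([317.9, 227.3]), array([322.7, 221.5])] [array([190.2, 173. ]), array([191.9, 191. ])]
```

View pics/f1.png

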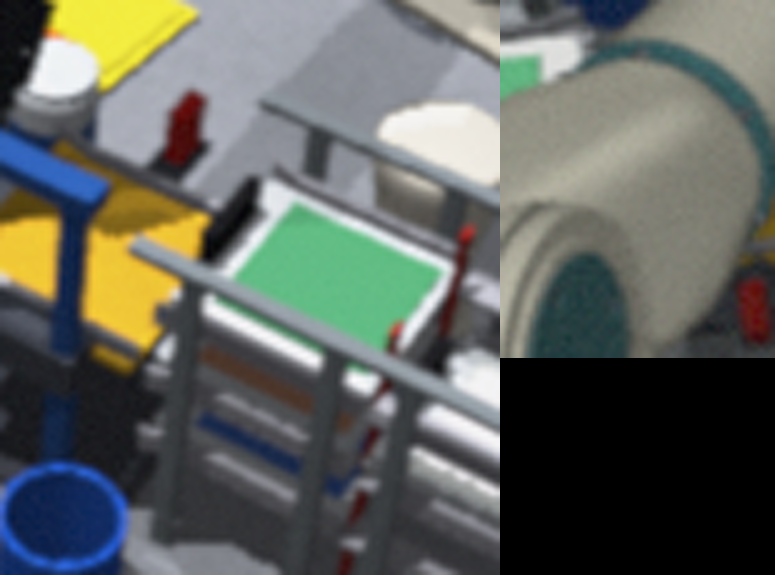

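```bash
python3 -m creep '[{"xyz":[0.3,0,-0.6],"yaw":0},{"xyz":[1,0.5,-2],"yaw":0},{"xyz":[10,8.6,-2.6],"yaw":0},{"xyz":[10,8.6,-2.6],"yaw":0},{"xyz":[10,8.6,-2.6],"yaw":0},{"xyz":[10,8.6,-2.6],"yaw":0},{"xyz":[10,8.6,-2.6],"yaw":0},{"xyz":[10,8.6,-2.6],"yaw":0},{"xyz":[10,8.6,-2.6],"yaw":0},{"xyz":[10,8.6,-2.6],"yaw":0},{"xyz":[10,8.6,-2.6],"yaw":0}]' -
python3 - <<'E'
from h import *
st()
ims=[read_camera("top").astype(float) for _ in range(6)];a=np.mean(ims,0).astype(np.uint8)
b=np.mean([read_camera("side").astype(float) for _ in range(4)],0).astype(np.uint8)
cv2.imwrite("pics/top_g.png",a[:,:,::-1]);cv2.imwrite("pics/side_g.png",b[:,:,::-1])
T0=cv2.imread("pics/top0.png")[:,:,::-1];S0=cv2.imread("pics/side0.png")[:,:,::-1]
for n,im in(("top",T0),("top",a),("side",S0),("side",b)):
  roi=(140,150,200,215) if n=="top" else(300,190,380,270)
  for q in blobs(im,(65,90,60),(85,255,255),roi,60)[:1]:print(n,"green",q[0],q[1].round(2),to_ld(onz(n,q[1],193)).round(1))
for q in blobs(a,(3,90,60),(20,255,255),(180,165,205,205),3):print("orange top",q[0],q[1].round(1),q[2].round(1),np.round(q[3],1))
h=cv2.cvtColor(a,cv2.COLOR_RGB2HSV)
for v in(176,182,188):print(v,[(u,*map(int,a[v,u])) for u in range(182,203)])
E
```

```text
time_s: 25.4
position: [402.9, -347.6, 405.2]
orientation: [-180.0, 0.0, -77.1]
contact_force: [1.0, 0.4, -0.3]
finger_gap: 20.1
t 25.4 pos [ 402.9 -347.6  405.2] rpy [-1.7996e+02  1.0000e-02 -7.7120e+01] F [ 1.   0.4 -0.3] gap 20.1 loader [-387.1  259.5]
top green 885 [167.45 181.6 ] [153.3  -2.9]
top green 889 [167.2  181.55] [154.1  -3.2]
side green 592 [341.72 229.64] [155.4   7.9]
side green 590 [342.05 229.72] [156.4   8.2]
orange top 84 [192.3 181.9] [192.5 182. ] [18.  5.]
176 [(182, 113, 175, 136), (183, 165, 188, 174), (184, 207, 213, 212), (185, 185, 190, 190), (186, 109, 112, 114), (187, 48, 50, 53), (188, 40, 41, 46), (189, 69, 55, 50), (190, 135, 83, 55), (191, 190, 107, 40), (192, 196, 113, 38), (193, 169, 109, 62), (194, 122, 100, 87), (195, 100, 98, 89), (196, 152, 141, 65), (197, 212, 193, 44), (198, 220, 200, 37), (199, 218, 196, 36), (200, 218, 197, 35), (201, 218, 198, 34), (202, 219, 200, 35)]
182 [(182, 108, 183, 135), (183, 159, 197, 170), (184, 213, 218, 214), (185, 211, 213, 212), (186, 164, 168, 169), (187, 89, 92, 93), (188, 44, 46, 51), (189, 48, 42, 44), (190, 90, 57, 37), (191, 154, 87, 33), (192, 198, 112, 37), (193, 184, 105, 37), (194, 118, 72, 44), (195, 72, 63, 58), (196, 94, 86, 53), (197, 162, 145, 44), (198, 215, 190, 36), (199, 220, 200, 37), (200, 218, 198, 33), (201, 219, 199, 36), (202, 218, 198, 36)]
188 [(182, 99, 182, 128), (183, 121, 182, 142), (184, 168, 195, 177), (185, 208, 213, 209), (186, 188, 190, 188), (187, 133, 136, 135), (188, 92, 94, 96), (189, 90, 95, 96), (190, 116, 114, 113), (191, 155, 127, 117), (192, 188, 116, 72), (193, 202, 121, 41), (194, 176, 115, 48), (195, 114, 83, 58), (196, 79, 74, 53), (197, 145, 138, 52), (198, 208, 193, 44), (199, 219, 203, 36), (200, 219, 202, 37), (201, 219, 202, 39), (202, 219, 201, 37)]
```

Run:
```python
from h import *
def u(lx,ly,z):return proj("top",[*ld(lx,ly),z]).round(2)
for lx in(75,79,83):print(lx,"lip trailing top/bottom, y0",u(lx,0,166),u(lx,0,138))
print("platform edge lx70 z135",u(70,0,134.8),u(69,0,134.8)); print("green lip leading top lx92",u(92,0,221),"trailing 82 top/bot",u(82,0,221),u(82,0,193))
# blue/brown in side view: leading ends; compare green before/after lip in top
T0=cv2.imread("pics/top0.png")[:,:,::-1];a=cv2.imread("pics/top_g.png")[:,:,::-1]
for im in(T0,a):print([tuple(map(int,im[182,k])) for k in range(146,156)],"|",[int(im[182,k,0]) for k in range(180,190)])
S0=cv2.imread("pics/side0.png")[:,:,::-1];b=cv2.imread("pics/side_g.png")[:,:,::-1]
for im in(S0,b):
  for q in blobs(im,(100,120,40),(120,255,255),(310,240,355,285),10)[:2]:print("blue",q[0],q[1].round(2))
  for q in blobs(im,(0,0,190),(180,40,255),(100,100,200,215),20)[:0]:pass
# table corner in top as calibration of loader x for rack: red stops
for im in(T0,a):
  for q in blobs(im,(0,150,60),(5,255,255),(135,160,160,205),2):print("red",q[0],q[1].round(1),[to_ld(onz("top",q[1],z)).round(1) for z in(185,221)])
```

```text
75 lip trailing top/bottom, y0 [193.5  181.65] [194.66 183.75]
79 lip trailing top/bottom, y0 [192.26 181.8 ] [193.45 183.89]
83 lip trailing top/bottom, y0 [191.02 181.94] [192.23 184.04]
platform edge lx70 z135 [196.31 183.8 ] [196.61 183.77]
green lip leading top lx92 [185.59 177.92] trailing 82 top/bot [188.81 177.54] [190.12 179.8 ]
[(139, 141, 141), (78, 79, 82), (61, 61, 63), (124, 125, 127), (184, 185, 184), (188, 201, 189), (126, 179, 144), (92, 173, 122), (91, 174, 123), (98, 178, 127)] | [98, 95, 101, 134, 187, 208, 183, 105, 47, 40]
[(141, 143, 143), (77, 78, 79), (73, 72, 73), (147, 148, 147), (207, 209, 206), (189, 209, 193), (122, 184, 144), (90, 177, 124), (94, 177, 126), (94, 177, 125)] | [99, 96, 108, 159, 213, 211, 164, 89, 44, 48]
blue 72 [329.58 253.17]
blue 52 [324.52 263.13]
blue 54 [324.46 263.06]
blue 10 [341.5 271.8]
red 3 [145.3 167. ] [array([221. , -61.8]), array([213. , -50.3])]
red 3 [147.3 194.7] [array([220.8,  29.4]), array([212.8,  38.4])]
red 4 [147.5 195. ] [array([220.4,  30.5]), array([212.3,  39.5])]
red 3 [145.3 167. ] [array([221. , -61.8]), array([213. , -50.3])]
```

Measured in the top view, the lip's trailing face is at about 77.5 mm, 5 mm short of home, and green moved about 1 mm to its stop. So the wider finger links (about ±16) met green's lip before the pads (±11) had pushed mine home. Green's lip spans only y ±30. If I open the jaws to 48 mm, the tips bear on the two ends of my lip and the links pass outside green's lip.

```bash
python3 -c "
from h import *
go(*ld(10,0.3),390,-76.8)"
```

```text
t 25.9 pos [ 403.7 -346.7  405. ] rpy [-1.7999e+02  1.0000e-02 -7.6930e+01] F [0.  0.4 0.2] gap 19.6 loader [-386.3  258.6]
units [-13.23  -8.58   0.5 ] yaw -0.1
```

```bash
python3 -m creep '[{"xyz":[-1,-0.65,0],"yaw":0},{"xyz":[-13.23,-8.58,0],"yaw":-0.1},{"xyz":[-13.23,-8.58,0],"yaw":-0.1},{"xyz":[-13.23,-8.58,0.2],"yaw":-0.1},{"xyz":[-13.23,-8.58,0.3],"yaw":-0.1},{"xyz":[-13.23,-8.58,0.5],"yaw":-0.1},{"xyz":[-13.23,-8.58,0.5],"yaw":-0.1},{"xyz":[-13.23,-8.58,0.5],"yaw":-0.1},{"xyz":[-13.23,-8.58,0.5],"yaw":-0.1},{"xyz":[-13.23,-8.58,0.5],"yaw":-0.1},{"xyz":[-13.23,-8.58,0.5],"yaw":-0.1},{"xyz":[-13.23,-8.58,0.5],"yaw":-0.1}]' 48
python3 -c "
from h import *
go(*ld(10,0.3),327,-76.8)"
```

```text
time_s: 27.1
position: [564.6, 98.3, 389.6]
orientation: [180.0, -0.0, -76.8]
contact_force: [1.0, 0.0, -0.5]
finger_gap: 48.3
t 27.1 pos [564.6  98.3 389.6] rpy [ 1.7995e+02 -3.0000e-02 -7.6760e+01] F [ 1.   0.  -0.5] gap 48.3 loader [10.1  0.3]
units [ 0.   -0.    2.09] yaw 0.0
```

```bash
python3 -m creep '[{"xyz":[0,0,0.6],"yaw":0},{"xyz":[0,0,1.3],"yaw":0},{"xyz":[0,0,1.9],"yaw":0},{"xyz":[0,0,2.07],"yaw":0},{"xyz":[0,0,2.07],"yaw":0},{"xyz":[-0.4,0,2.07],"yaw":0},{"xyz":[-0.9,0,2.07],"yaw":0},{"xyz":[-1.4,0,2.07],"yaw":0},{"xyz":[-1.7,0,2.07],"yaw":0},{"xyz":[-1.7,0,2.07],"yaw":0}]' -
python3 -m creep '[{"xyz":[-0.07,0,0],"yaw":0},{"xyz":[-0.13,0,0],"yaw":0},{"xyz":[-0.13,0,0],"yaw":0}]' -
python3 -m creep '[{"xyz":[-0.05,0,0],"yaw":0},{"xyz":[-0.1,0,0],"yaw":0},{"xyz":[-0.1,0,0],"yaw":0}]' -;python3 -c "
from h import *
st()"
```

```text
time_s: 28.1
position: [552.6, 149.7, 328.0]
orientation: [-180.0, 0.1, -76.7]
contact_force: [0.4, 0.1, -0.4]
finger_gap: 47.9
time_s: 28.4
position: [552.4, 150.6, 327.9]
orientation: [-180.0, -0.0, -76.9]
contact_force: [-0.5, -0.5, 0.3]
finger_gap: 47.9
time_s: 28.7
position: [552.0, 152.0, 328.0]
orientation: [-180.0, -0.1, -77.0]
contact_force: [1.4, -4.7, -0.1]
finger_gap: 47.9
t 28.7 pos [552. 152. 328.] rpy [-1.7998e+02 -1.5000e-01 -7.7000e+01] F [ 1.4 -4.7 -0.1] gap 47.9 loader [65.3  0.3]
```

```bash
python3 -m creep '[{"xyz":[-0.05,0,0],"yaw":0},{"xyz":[-0.1,0,0],"yaw":0},{"xyz":[-0.1,0,0],"yaw":0}]' -
python3 -m creep '[{"xyz":[-0.05,0,0],"yaw":0},{"xyz":[-0.1,0,0],"yaw":0},{"xyz":[-0.1,0,0],"yaw":0}]' -;python3 -c "
from h import *
st()"
```

```text
time_s: 29.0
position: [551.8, 152.5, 328.3]
orientation: [-180.0, -0.3, -77.1]
contact_force: [1.9, -11.6, 1.4]
finger_gap: 48.1
time_s: 29.3
position: [551.6, 153.1, 328.6]
orientation: [-179.9, -0.5, -77.2]
contact_force: [1.7, -16.7, 3.7]
finger_gap: 47.7
t 29.3 pos [551.6 153.1 328.6] rpy [-179.93   -0.53  -77.22] F [  1.7 -16.7   3.7] gap 47.7 loader [66.4  0.4]
```

```bash
python3 -c "
from h import *
s=sense();print(s['contact_force'],s['ft_torque'],s['ft_torque'][:2]/s['contact_force'][1::-1]*1000)
"
```

```text
[  1.69116161 -16.73194358   3.67121075] [-2.58927917 -0.3627826   0.18984468] [ 154.75065163 -214.51681344]
```

```bash
python3 -m creep '[{"xyz":[0.4,0,0],"yaw":0},{"xyz":[0.6,0,0],"yaw":0},{"xyz":[0.6,0,-0.3],"yaw":0},{"xyz":[0.6,0,-0.5],"yaw":0},{"xyz":[0.6,0,-0.5],"yaw":0}]' -
python3 -m creep '[{"xyz":[-0.1,0,0],"yaw":0},{"xyz":[-0.2,0,0],"yaw":0},{"xyz":[-0.3,0,0],"yaw":0},{"xyz":[-0.4,0,0],"yaw":0},{"xyz":[-0.4,0,0],"yaw":0}]' -;python3 -c "
from h import *
s=st();print(s['ft_torque'])"
```

```text
time_s: 29.8
position: [554.7, 143.0, 344.2]
orientation: [-179.9, 0.1, -76.8]
contact_force: [-0.1, -0.1, 0.0]
finger_gap: 48.0
time_s: 30.3
position: [551.4, 154.5, 342.7]
orientation: [180.0, 0.0, -76.8]
contact_force: [0.1, -0.5, 0.5]
finger_gap: 47.9
t 30.3 pos [551.4 154.5 342.7] rpy [ 1.7998e+02  1.0000e-02 -7.6840e+01] F [ 0.1 -0.5  0.5] gap 47.9 loader [67.8  0.3]
[-0.01681251 -0.02441204  0.03772538]
```

```bash
python3 -m creep '[{"xyz":[-0.05,0,0],"yaw":0},{"xyz":[-0.1,0,0],"yaw":0},{"xyz":[-0.1,0,0],"yaw":0}]' -;python3 -c "
from h import *
s=st();print(s['ft_torque'])"
python3 -m creep '[{"xyz":[-0.05,0,0],"yaw":0},{"xyz":[-0.1,0,0],"yaw":0},{"xyz":[-0.1,0,0],"yaw":0}]' -;python3 -c "
from h import *
s=st();print(s['ft_torque'])"
```

```text
time_s: 30.6
position: [551.2, 155.3, 342.9]
orientation: [-180.0, -0.1, -77.0]
contact_force: [0.5, -4.8, -0.9]
finger_gap: 47.7
t 30.6 pos [551.2 155.3 342.9] rpy [-1.7999e+02 -1.2000e-01 -7.7000e+01] F [ 0.5 -4.8 -0.9] gap 47.7 loader [68.7  0.3]
[-0.82553151 -0.19493935 -0.14242332]
time_s: 30.9
position: [551.0, 156.0, 343.3]
orientation: [-180.0, -0.3, -77.1]
contact_force: [1.8, -9.8, 1.1]
finger_gap: 48.1
t 30.9 pos [551.  156.  343.3] rpy [-179.95   -0.29  -77.14] F [ 1.8 -9.8  1.1] gap 48.1 loader [69.4  0.4]
[-1.74582967 -0.32535692 -0.26555566]
```

```bash
python3 -m creep '[{"xyz":[0.5,0,0],"yaw":0},{"xyz":[1.5,0,-0.3],"yaw":0},{"xyz":[3,2,-1.5],"yaw":0},{"xyz":[14,9,-2],"yaw":0},{"xyz":[14,9,-2],"yaw":0},{"xyz":[14,9,-2],"yaw":0},{"xyz":[14,9,-2],"yaw":0},{"xyz":[14,9,-2],"yaw":0},{"xyz":[14,9,-2],"yaw":0},{"xyz":[14,9,-2],"yaw":0},{"xyz":[14,9,-2],"yaw":0},{"xyz":[14,9,-2],"yaw":0}]' -
python3 - <<'E'
from h import *
st()
a=np.mean([read_camera("top").astype(float) for _ in range(8)],0)
b=np.mean([read_camera("side").astype(float) for _ in range(6)],0)
cv2.imwrite("pics/top_h.png",a[:,:,::-1].round());cv2.imwrite("pics/side_h.png",b[:,:,::-1].round())
g=cv2.imread("pics/top_g.png")[:,:,::-1].astype(float)
for n,im in(("g",g),("h",a)):
  for v in(176,179,182,185,188):
    r=im[v,187:196];o=np.clip((r[:,0]-r[:,2]-10)/150,0,1);print(n,v,"orange width",o.sum().round(2),"centre",((o*np.arange(187,196)).sum()/o.sum()).round(2))
for n,im,f in(("top",a,"top0"),("side",b,"side0")):
  roi=(140,150,200,215) if n=="top" else(300,190,380,270)
  for q in blobs(im.round().astype(np.uint8),(65,90,60),(85,255,255),roi,60)[:1]:print(n,"green",q[0],q[1].round(2),to_ld(onz(n,q[1],193)).round(1))
def u(lx,ly,z):return proj("top",[*ld(lx,ly),z]).round(2)
print([u(81,y,193) for y in(-20,0,20)],[u(82,y,130) for y in(-20,0,20)],[u(82,y,166) for y in(-20,0,20)])
print([(k,*map(int,a[182,k])) for k in range(184,202)])
# side: our skin sheet visible through rack
B=b.round().astype(np.uint8)
for q in blobs(B,(3,60,50),(16,200,255),(310,225,355,275),6):print("brown",q[0],q[1].round(1),q[2].round(1))
for lx in(143,148):print("sheet edge -y exp",[proj("side",[*ld(lx+d,-50),138]).round(1) for d in(-45,0,55)])
E
```

```text
time_s: 32.1
position: [380.1, -315.1, 403.9]
orientation: [-180.0, -0.2, -77.2]
contact_force: [0.5, 0.7, 0.5]
finger_gap: 47.8
t 32.1 pos [ 380.1 -315.1  403.9] rpy [-1.7995e+02 -1.7000e-01 -7.7230e+01] F [0.5 0.7 0.5] gap 47.8 loader [-350.2  274.4]
g 176 orange width 3.27 centre 191.68
g 179 orange width 3.62 centre 192.06
g 182 orange width 3.39 centre 192.16
g 185 orange width 3.21 centre 192.56
g 188 orange width 2.99 centre 193.11
h 176 orange width 3.11 centre 191.57
h 179 orange width 3.57 centre 192.05
h 182 orange width 3.28 centre 192.11
h 185 orange width 3.19 centre 192.56
h 188 orange width 2.97 centre 193.12
top green 887 [167.2  181.54] [154.1  -3.2]
side green 587 [342.01 229.68] [156.2   8.3]
[array([189.87, 173.69]), array([190.44, 179.77]), array([191.01, 185.89])] [array([192.32, 178.76]), array([192.87, 184.59]), array([193.43, 190.46])] [array([190.77, 175.94]), array([191.33, 181.91]), array([191.89, 187.92])]
[(184, 212, 218, 213), (185, 210, 211, 211), (186, 162, 167, 166), (187, 89, 91, 93), (188, 43, 45, 48), (189, 47, 42, 44), (190, 87, 54, 34), (191, 154, 90, 36), (192, 198, 114, 39), (193, 183, 108, 40), (194, 112, 71, 44), (195, 67, 63, 61), (196, 94, 87, 55), (197, 161, 144, 44), (198, 213, 189, 36), (199, 220, 199, 38), (200, 218, 198, 37), (201, 218, 198, 36)]
brown 85 [326.1 250.4] [325.9 250.2]
brown 8 [343.5 259. ] [343.5 259. ]
sheet edge -y exp [array([313.2, 245.8]), array([326.5, 252.5]), array([343.2, 260.8])]
sheet edge -y exp [array([314.6, 246.6]), array([328. , 253.2]), array([344.7, 261.6])][ WARN:0@33.423] global loadsave.cpp:1063 imwrite_ Unsupported depth image for selected encoder is fallbacked to CV_8U.
```

Run:
```python
from h import *
b=cv2.imread("pics/side_h.png")[:,:,::-1].astype(int)
for u in(320,325,330):print(u,[(v,*b[v,u]) for v in range(240,275)])
for z in(83,138,143):
  # sheet/frame lines y=-60 and -50 at given columns
  for y in(-60,-50):
    P=np.array([proj("side",[*ld(l,y),z]) for l in range(90,215)])
    print(z,y,[round(float(np.interp(u,P[:,0],P[:,1])),1) for u in(320,325,330)])
```

```text
320 [(240, np.int64(147), np.int64(148), np.int64(154)), (241, np.int64(98), np.int64(98), np.int64(104)), (242, np.int64(72), np.int64(71), np.int64(76)), (243, np.int64(60), np.int64(59), np.int64(64)), (244, np.int64(60), np.int64(59), np.int64(62)), (245, np.int64(65), np.int64(57), np.int64(57)), (246, np.int64(71), np.int64(54), np.int64(46)), (247, np.int64(73), np.int64(52), np.int64(41)), (248, np.int64(73), np.int64(52), np.int64(41)), (249, np.int64(74), np.int64(59), np.int64(53)), (250, np.int64(77), np.int64(73), np.int64(73)), (251, np.int64(77), np.int64(79), np.int64(81)), (252, np.int64(78), np.int64(80), np.int64(82)), (253, np.int64(94), np.int64(95), np.int64(100)), (254, np.int64(127), np.int64(127), np.int64(134)), (255, np.int64(111), np.int64(111), np.int64(117)), (256, np.int64(83), np.int64(83), np.int64(88)), (257, np.int64(75), np.int64(75), np.int64(79)), (258, np.int64(71), np.int64(72), np.int64(79)), (259, np.int64(50), np.int64(55), np.int64(74)), (260, np.int64(30), np.int64(42), np.int64(72)), (261, np.int64(24), np.int64(40), np.int64(73)), (262, 
[... 3616 characters left out ...]
t64(59), np.int64(78)), (265, np.int64(31), np.int64(44), np.int64(74)), (266, np.int64(24), np.int64(38), np.int64(72)), (267, np.int64(32), np.int64(45), np.int64(74)), (268, np.int64(54), np.int64(60), np.int64(76)), (269, np.int64(72), np.int64(75), np.int64(80)), (270, np.int64(83), np.int64(84), np.int64(87)), (271, np.int64(106), np.int64(107), np.int64(112)), (272, np.int64(132), np.int64(131), np.int64(139)), (273, np.int64(120), np.int64(120), np.int64(127)), (274, np.int64(91), np.int64(92), np.int64(97))]
83 -60 [265.1, 267.7, 270.3]
83 -50 [262.2, 264.7, 267.3]
138 -60 [252.2, 254.7, 257.2]
138 -50 [249.3, 251.8, 254.2]
143 -60 [251.0, 253.5, 256.0]
143 -50 [248.0, 250.5, 253.0]
```

```bash
python3 -m creep '[{"xyz":[-1,-0.7,0],"yaw":0},{"xyz":[-12.2,-9.1,0],"yaw":-0.4},{"xyz":[-12.2,-9.1,0],"yaw":-0.4},{"xyz":[-12.2,-9.1,0],"yaw":-0.4},{"xyz":[-12.2,-9.1,0],"yaw":-0.4},{"xyz":[-12.2,-9.1,0],"yaw":-0.4},{"xyz":[-12.2,-9.1,0],"yaw":-0.4},{"xyz":[-12.2,-9.1,0],"yaw":-0.4},{"xyz":[-12.2,-9.1,0],"yaw":-0.4},{"xyz":[-12.2,-9.1,0],"yaw":-0.4},{"xyz":[-12.2,-9.1,0],"yaw":-0.4},{"xyz":[-12.2,-9.1,0],"yaw":-0.4}]' 0
python3 -c "
from h import *
go(*ld(30,0.3),355,-76.8)"
```

```text
time_s: 34.0
position: [565.2, 107.4, 402.6]
orientation: [179.9, -0.1, -76.5]
contact_force: [-0.3, -0.9, -0.1]
finger_gap: 0.2
t 34.0 pos [565.2 107.4 402.6] rpy [ 1.7994e+02 -5.0000e-02 -7.6470e+01] F [-0.3 -0.9 -0.1] gap 0.2 loader [18.9 -2.3]
units [-0.37  0.08  1.59] yaw 0.3
```

```bash
python3 -m creep '[{"xyz":[-0.3,0.08,0.8],"yaw":0.3},{"xyz":[-0.7,0.08,1.59],"yaw":0.3},{"xyz":[-1.2,0.08,1.59],"yaw":0.3},{"xyz":[-1.45,0.08,1.59],"yaw":0.3},{"xyz":[-1.5,0.08,1.59],"yaw":0.3},{"xyz":[-1.5,0.08,1.59],"yaw":0.3}]' -
for k in 1; do python3 -m creep '[{"xyz":[-0.07,0,0],"yaw":0},{"xyz":[-0.1,0,0],"yaw":0},{"xyz":[-0.1,0,0],"yaw":0}]' -;  python3 -c "
from h import *
s=st();print(s['ft_torque'])"; python3 -m creep '[{"xyz":[-0.07,0,0],"yaw":0},{"xyz":[-0.1,0,0],"yaw":0},{"xyz":[-0.1,0,0],"yaw":0}]' -;  python3 -c "
from h import *
s=st();print(s['ft_torque'])"; done
```

```text
time_s: 34.6
position: [553.0, 150.7, 356.5]
orientation: [-179.9, -0.0, -76.8]
contact_force: [1.0, 0.6, -0.1]
finger_gap: 0.3
time_s: 34.9
position: [552.0, 153.6, 355.5]
orientation: [-180.0, 0.0, -76.8]
contact_force: [0.4, -1.0, 0.4]
finger_gap: -0.2
t 34.9 pos [552.  153.6 355.5] rpy [-179.97    0.    -76.81] F [ 0.4 -1.   0.4] gap -0.2 loader [66.9 -0.1]
[-0.01965849 -0.02307551 -0.01945886]
time_s: 35.2
position: [551.3, 156.5, 355.2]
orientation: [-180.0, -0.0, -76.8]
contact_force: [-0.3, -0.9, 0.9]
finger_gap: -0.1
t 35.2 pos [551.3 156.5 355.2] rpy [-1.800e+02 -3.000e-02 -7.681e+01] F [-0.3 -0.9  0.9] gap -0.1 loader [69.8 -0. ]
[-0.13685402 -0.05543794  0.02600385]
```

```bash
python3 -m creep '[{"xyz":[-0.07,0,0],"yaw":0},{"xyz":[-0.12,0,0],"yaw":0},{"xyz":[-0.12,0,0],"yaw":0}]' -;  python3 -c "
from h import *
s=st();print(s['ft_torque'])"; python3 -m creep '[{"xyz":[-0.07,0,0],"yaw":0},{"xyz":[-0.1,0,0],"yaw":0},{"xyz":[-0.1,0,0],"yaw":0}]' -;  python3 -c "
from h import *
s=st();print(s['ft_torque'])"
```

```text
time_s: 35.5
position: [550.9, 158.0, 355.5]
orientation: [-180.0, -0.2, -76.9]
contact_force: [0.4, -6.4, 2.4]
finger_gap: 0.0
t 35.5 pos [550.9 158.  355.5] rpy [-179.97   -0.2   -76.91] F [ 0.4 -6.4  2.4] gap 0.0 loader [71.4  0. ]
[-1.11200459 -0.11711113  0.00870344]
time_s: 35.8
position: [550.7, 158.6, 355.6]
orientation: [-179.9, -0.4, -77.0]
contact_force: [1.6, -11.3, 1.5]
finger_gap: -0.0
t 35.8 pos [550.7 158.6 355.6] rpy [-179.95   -0.41  -77.02] F [  1.6 -11.3   1.5] gap -0.0 loader [72.   0.1]
[-2.15907093 -0.39949379 -0.00584469]
```

The contacts at three heights (TCP 328, 343, 355) fit green's frame edge: the fingers widen upwards, so the finger sides cannot push my lip past about 79. 

New plan: 
1. Press the empty lift down.
2. Turn the jaws along x and open them fully.
3. Go low and push the lip with the leading knuckle. It projects beyond everything above it, so green should stay clear.

```bash
python3 -m creep '[{"xyz":[0.6,0,0],"yaw":0},{"xyz":[1.5,0.3,-0.5],"yaw":-6},{"xyz":[2.3,1.5,-0.7],"yaw":-14},{"xyz":[2.4,2.9,-0.7],"yaw":-22},{"xyz":[2.4,3.6,-0.7],"yaw":-30},{"xyz":[2.4,3.6,-0.7],"yaw":-38},{"xyz":[2.4,3.6,-0.7],"yaw":-46},{"xyz":[2.4,3.6,-0.7],"yaw":-54},{"xyz":[2.4,3.6,-0.7],"yaw":-62},{"xyz":[2.4,3.6,-0.7],"yaw":-70},{"xyz":[2.4,3.6,-0.7],"yaw":-78},{"xyz":[2.4,3.6,-0.7],"yaw":-86}]' 0
python3 -c "
from h import *
go(462.4,62.9,360,13.2)"
```

```text
time_s: 37.0
position: [461.0, 68.7, 376.3]
orientation: [-180.0, -0.0, 9.5]
contact_force: [-0.6, -1.2, 0.3]
finger_gap: 0.1
t 37.0 pos [461.   68.7 376.3] rpy [-1.7998e+02 -1.0000e-02  9.5300e+00] F [-0.6 -1.2  0.3] gap 0.1 loader [  4.9 107.9]
units [0.01 0.2  0.54] yaw -3.7
```

```bash
python3 -m creep '[{"xyz":[0.01,0.2,0.3],"yaw":-3.7},{"xyz":[0.01,0.2,0.8],"yaw":-3.7},{"xyz":[0.01,0.2,1.1],"yaw":-3.7},{"xyz":[0.01,0.2,1.5],"yaw":-3.7},{"xyz":[0.01,0.2,2],"yaw":-3.7},{"xyz":[0.01,0.2,2.5],"yaw":-3.7},{"xyz":[0.01,0.2,3.0],"yaw":-3.7},{"xyz":[0.01,0.2,3.5],"yaw":-3.7},{"xyz":[0.01,0.2,4.0],"yaw":-3.7},{"xyz":[0.01,0.2,4.3],"yaw":-3.7},{"xyz":[0.01,0.2,4.5],"yaw":-3.7},{"xyz":[0.01,0.2,4.6],"yaw":-3.7}]' 0
```

```text
time_s: 38.2
position: [462.4, 62.4, 239.8]
orientation: [180.0, -0.0, 12.9]
contact_force: [-8.8, -1.8, 58.0]
finger_gap: 0.1
```

```bash
python3 -m creep '[{"xyz":[0,0,0.07],"yaw":0},{"xyz":[0,0,0.07],"yaw":0}]' 0; python3 -c "
from h import *
go(*ld(-20,0),300,13.2)"
```

```text
time_s: 38.4
position: [462.2, 62.3, 239.9]
orientation: [180.0, -0.1, 12.9]
contact_force: [-8.9, -1.3, 49.0]
finger_gap: 0.0
t 38.4 pos [462.2  62.3 239.9] rpy [ 1.800e+02 -1.000e-01  1.285e+01] F [-8.9 -1.3 49. ] gap 0.0 loader [ -1.5 108.2]
units [ 3.62  0.59 -2.  ] yaw -0.3
```

```bash
python3 -m creep '[{"xyz":[0,0,-0.6],"yaw":0},{"xyz":[0,0,-1.8],"yaw":0},{"xyz":[1.5,0.2,-2],"yaw":0},{"xyz":[3.2,0.59,-2],"yaw":-0.3},{"xyz":[3.62,0.59,-2],"yaw":-0.3},{"xyz":[3.62,0.59,-2],"yaw":-0.3},{"xyz":[3.62,0.59,-1],"yaw":-0.3},{"xyz":[3.62,0.59,0],"yaw":-0.3},{"xyz":[3.62,0.59,0.7],"yaw":-0.3},{"xyz":[3.62,0.59,0.9],"yaw":-0.3},{"xyz":[3.62,0.59,0.9],"yaw":-0.3}]' 85
python3 -c "
from h import *
go(*ld(5,0),212,13.2)"
```

```text
time_s: 39.5
position: [571.0, 69.6, 208.4]
orientation: [-180.0, 0.2, 13.2]
contact_force: [0.3, 0.2, -0.2]
finger_gap: 85.0
t 39.5 pos [571.   69.6 208.4] rpy [-1.7998e+02  1.7000e-01  1.3210e+01] F [ 0.3  0.2 -0.2] gap 85.0 loader [-19.3   0.7]
units [ 0.02 -0.81 -0.12] yaw 0.0
```

```bash
python3 -m creep '[{"xyz":[0.02,-0.25,-0.1],"yaw":0},{"xyz":[0.02,-0.5,-0.1],"yaw":0},{"xyz":[0.02,-0.7,-0.1],"yaw":0},{"xyz":[0.02,-0.8,-0.1],"yaw":0}]' -
python3 -m creep '[{"xyz":[0,-0.1,0],"yaw":0},{"xyz":[0,-0.2,0],"yaw":0},{"xyz":[0,-0.3,0],"yaw":0}]' -
python3 -m creep '[{"xyz":[0,-0.1,0],"yaw":0},{"xyz":[0,-0.2,0],"yaw":0},{"xyz":[0,-0.2,0],"yaw":0}]' -
python3 -c "
from h import *
s=st();print(s['ft_torque'])"
```

```text
time_s: 39.9
position: [567.2, 94.3, 213.0]
orientation: [-180.0, -0.1, 13.3]
contact_force: [0.1, -1.7, 0.3]
finger_gap: 85.2
time_s: 40.2
position: [566.3, 96.7, 212.9]
orientation: [179.6, -0.1, 12.9]
contact_force: [2.7, -18.5, 7.2]
finger_gap: 84.7
time_s: 40.5
position: [565.7, 97.5, 213.3]
orientation: [179.3, -0.0, 12.7]
contact_force: [3.2, -24.4, 8.4]
finger_gap: 85.1
t 40.5 pos [565.7  97.5 213.3] rpy [ 1.7926e+02 -5.0000e-02  1.2680e+01] F [  3.2 -24.4   8.4] gap 85.1 loader [ 9.1 -0.6]
[-3.38069421 -0.40705964  0.19713808]
```

The 138 mm lever means contact at about z≈95. The knuckle met the blue lip, only lightly, so blue could have gone at most about 1 mm to its stop. Back off and go higher, so the knuckle sits in the window between blue (111) and green (185).

```bash
python3 -m creep '[{"xyz":[0,0.4,0],"yaw":0},{"xyz":[0,0.8,0],"yaw":0},{"xyz":[0,0.8,-0.6],"yaw":0},{"xyz":[0,0.8,-1.4],"yaw":0},{"xyz":[0,0.8,-1.4],"yaw":0}]' -
python3 -m creep '[{"xyz":[0,-0.2,0],"yaw":0},{"xyz":[0,-0.35,0],"yaw":0},{"xyz":[0,-0.45,0],"yaw":0},{"xyz":[0,-0.45,0],"yaw":0}]' -
python3 -c "
from h import *
s=st();print(s['ft_torque'])"
python3 -m creep '[{"xyz":[0,-0.07,0],"yaw":0},{"xyz":[0,-0.13,0],"yaw":0},{"xyz":[0,-0.13,0],"yaw":0}]' -
python3 -c "
from h import *
s=st();print(s['ft_torque'])"
```

```text
time_s: 41.0
position: [570.3, 84.8, 256.5]
orientation: [-180.0, -0.3, 13.2]
contact_force: [0.1, 1.0, 0.9]
finger_gap: 85.3
time_s: 41.4
position: [566.1, 95.8, 253.4]
orientation: [179.8, 0.1, 13.2]
contact_force: [-0.1, -6.1, 1.8]
finger_gap: 84.8
t 41.4 pos [566.1  95.8 253.4] rpy [1.7984e+02 8.0000e-02 1.3150e+01] F [-0.1 -6.1  1.8] gap 84.8 loader [ 7.4 -0.6]
[-7.97148272e-01 -1.20429684e-01  3.63119766e-04]
time_s: 41.7
position: [565.7, 96.4, 253.7]
orientation: [179.6, 0.1, 13.0]
contact_force: [1.3, -13.1, 4.4]
finger_gap: 84.8
t 41.7 pos [565.7  96.4 253.7] rpy [1.7962e+02 1.0000e-01 1.2990e+01] F [  1.3 -13.1   4.4] gap 84.8 loader [ 8.  -0.3]
[-1.79367069 -0.18656631  0.10093398]
```

```bash
python3 -m creep '[{"xyz":[0,0.5,0],"yaw":0},{"xyz":[0,1.5,0],"yaw":0},{"xyz":[0,2,-1.5],"yaw":0},{"xyz":[0,2,-3],"yaw":0},{"xyz":[-3,6,-4.2],"yaw":0},{"xyz":[-4,14,-4.2],"yaw":0},{"xyz":[-4,14,-4.2],"yaw":0},{"xyz":[-4,14,-4.2],"yaw":0},{"xyz":[-4,14,-4.2],"yaw":0},{"xyz":[-4,14,-4.2],"yaw":0},{"xyz":[-4,14,-4.2],"yaw":0},{"xyz":[-4,14,-4.2],"yaw":0}]' 85
cat > m.py <<'E'
from h import *
st()
a=np.mean([read_camera("top").astype(float) for _ in range(4)],0)
b=np.mean([read_camera("side").astype(float) for _ in range(4)],0)
h=cv2.imread("pics/top_h.png")[:,:,::-1].astype(float);hs=cv2.imread("pics/side_h.png")[:,:,::-1].astype(float)
for n,im in(("before",h),("now",a)):
  for v in(176,182,188):
    r=im[v,187:196];o=np.clip((r[:,0]-r[:,2]-10)/150,0,1);print(n,v,"orange width",o.sum().round(2),"centre",((o*np.arange(187,196)).sum()/o.sum()).round(2))
U=lambda x:x.round().astype(np.uint8)
for n,im in(("top",a),("side",hs),("side",b)):
  roi=(140,150,200,215) if n=="top" else(300,190,380,270)
  for q in blobs(U(im),(65,90,60),(85,255,255),roi,60)[:1]:print(n,"green",q[0],q[1].round(2),to_ld(onz(n,q[1],193)).round(1))
for im in(hs,b):
  for q in blobs(U(im),(100,120,40),(120,255,255),(310,250,355,285),4):print("blue",q[0],q[1].round(2))
  for q in blobs(U(im),(3,60,50),(16,200,255),(310,225,355,275),3):print("brown",q[0],q[1].round(2))
cv2.imwrite("pics/top_n.png",U(a)[:,:,::-1]);cv2.imwrite("pics/side_n.png",U(b)[:,:,::-1])
print([(k,*map(int,a[182,k])) for k in range(186,200)])
E
python3 m.py
```

```text
time_s: 42.9
position: [543.3, -338.8, 379.4]
orientation: [180.0, 0.1, 13.0]
contact_force: [-0.3, 0.4, -0.4]
finger_gap: 85.0
t 42.9 pos [ 543.3 -338.8  379.4] rpy [1.7998e+02 6.0000e-02 1.3050e+01] F [-0.3  0.4 -0.4] gap 85.0 loader [-410.5  120.9]
before 176 orange width 3.12 centre 191.57
before 182 orange width 3.29 centre 192.11
before 188 orange width 2.97 centre 193.12
now 176 orange width 1.26 centre 190.56
now 182 orange width 1.23 centre 191.41
now 188 orange width 1.03 centre 192.18
top green 889 [167.2  181.55] [154.1  -3.2]
side green 587 [342.01 229.68] [156.2   8.3]
side green 590 [342.01 229.7 ] [156.3   8.2]
blue 55 [324.51 263.05]
blue 10 [341.5 271.8]
brown 85 [326.09 250.35]
brown 8 [343.5 259. ]
brown 5 [353.2 242. ]
blue 53 [324.64 263.17]
blue 12 [341.83 271.83]
brown 74 [326.74 250.53]
brown 16 [344.69 259.38]
brown 5 [353.2 242. ]
[(186, 164, 169, 170), (187, 90, 93, 94), (188, 44, 45, 49), (189, 51, 48, 48), (190, 75, 48, 30), (191, 108, 67, 35), (192, 99, 58, 29), (193, 66, 45, 30), (194, 45, 42, 42), (195, 57, 59, 61), (196, 68, 70, 71), (197, 65, 68, 70), (198, 63, 66, 70), (199, 78, 77, 58)]
```

The carrier moved about 4 mm and then met a hard stop (13 N). The lip trailing edge is now at about 83, and green is unchanged since the last look. I'll put the lift back to loading height, since the task asked for it raised there.

```bash
python3 -c "
from h import *
go(462.4,62.9,300,13.2)"
```

```text
t 43.3 pos [ 545.  -333.1  379.7] rpy [-179.9    -0.     13.37] F [ 0.2 -0.   0.1] gap 85.2 loader [-405.4  117.8]
units [  0.37 -13.47   2.68] yaw 0.2
```

```bash
python3 -m creep '[{"xyz":[0,-1,0],"yaw":0.2},{"xyz":[0.37,-13.47,0],"yaw":0.2},{"xyz":[0.37,-13.47,0],"yaw":0.2},{"xyz":[0.37,-13.47,0],"yaw":0.2},{"xyz":[0.37,-13.47,0],"yaw":0.2},{"xyz":[0.37,-13.47,0],"yaw":0.2},{"xyz":[0.37,-13.47,0],"yaw":0.2},{"xyz":[0.37,-13.47,0],"yaw":0.2},{"xyz":[0.37,-13.47,0.5],"yaw":0.2},{"xyz":[0.37,-13.47,1.8],"yaw":0.2},{"xyz":[0.37,-13.47,2.68],"yaw":0.2},{"xyz":[0.37,-13.47,2.68],"yaw":0.2}]' 50
python3 -c "
from h import *
go(462.4,62.9,203,13.2)"
```

```text
time_s: 44.5
position: [461.1, 62.1, 297.4]
orientation: [-180.0, 0.4, 13.2]
contact_force: [-0.9, -1.1, 0.1]
finger_gap: 50.1
t 44.5 pos [461.1  62.1 297.4] rpy [-179.96    0.36   13.18] F [-0.9 -1.1  0.1] gap 50.1 loader [ -1.5 109.3]
units [ 0.07 -0.02  3.15] yaw -0.0
```

```bash
python3 -m creep '[{"xyz":[0.04,-0.02,0.8],"yaw":0},{"xyz":[0.04,-0.02,1.8],"yaw":0},{"xyz":[0.04,-0.02,2.7],"yaw":0},{"xyz":[0.04,-0.02,3.15],"yaw":0},{"xyz":[0.04,-0.02,3.15],"yaw":0}]' 50
python3 -m creep '[{"xyz":[0,0,0],"yaw":0},{"xyz":[0,0,0],"yaw":0},{"xyz":[0,0,0],"yaw":0},{"xyz":[0,0,0],"yaw":0},{"xyz":[0,0,0],"yaw":0},{"xyz":[0,0,0],"yaw":0}]' 0 80
python3 -m creep '[{"xyz":[0,0,-0.15],"yaw":0},{"xyz":[0,0,-0.4],"yaw":0},{"xyz":[0,0,-0.75],"yaw":0},{"xyz":[0,0,-1.1],"yaw":0},{"xyz":[0,0,-1.45],"yaw":0},{"xyz":[0,0,-1.8],"yaw":0},{"xyz":[0,0,-2.15],"yaw":0},{"xyz":[0,0,-2.5],"yaw":0},{"xyz":[0,0,-2.85],"yaw":0},{"xyz":[0,0,-3.2],"yaw":0},{"xyz":[0,0,-3.5],"yaw":0},{"xyz":[0,0,-3.6],"yaw":0}]' -
python3 -m creep '[{"xyz":[0,0,0],"yaw":0},{"xyz":[0,0,0],"yaw":0}]' -
python3 -m creep '[{"xyz":[0,0,0],"yaw":0},{"xyz":[0,0,0],"yaw":0},{"xyz":[0,0,0],"yaw":0},{"xyz":[0,0,-0.5],"yaw":0},{"xyz":[0,0,-1.5],"yaw":0},{"xyz":[0,0,-2.5],"yaw":0},{"xyz":[-0.5,3,-2.5],"yaw":0},{"xyz":[-0.5,14,-2.5],"yaw":0},{"xyz":[-0.5,14,-2.5],"yaw":0},{"xyz":[-0.5,14,-2.5],"yaw":0},{"xyz":[-0.5,14,-2.5],"yaw":0},{"xyz":[-0.5,14,-2.5],"yaw":0}]' 50
python3 m.py
```

```text
time_s: 45.0
position: [463.8, 62.1, 204.9]
orientation: [-180.0, 0.1, 13.0]
contact_force: [0.2, -0.2, -0.4]
finger_gap: 49.8
time_s: 45.6
position: [464.2, 63.1, 206.8]
orientation: [-179.9, -0.2, 13.1]
contact_force: [-1.1, 4.1, 6.6]
finger_gap: 12.8
time_s: 46.8
position: [464.2, 63.1, 314.0]
orientation: [-179.9, -0.2, 13.1]
contact_force: [2.7, 5.5, -12.8]
finger_gap: 13.1
time_s: 47.0
position: [464.2, 63.1, 314.1]
orientation: [-179.9, -0.2, 13.1]
contact_force: [1.4, 6.3, -3.3]
finger_gap: 12.8
time_s: 48.2
position: [518.5, -235.1, 388.5]
orientation: [180.0, -0.0, 13.0]
contact_force: [0.8, 0.1, -0.3]
finger_gap: 49.6
t 48.2 pos [ 518.5 -235.1  388.5] rpy [179.99  -0.    12.97] F [ 0.8  0.1 -0.3] gap 49.6 loader [-304.   121.3]
before 176 orange width 3.12 centre 191.57
before 182 orange width 3.29 centre 192.11
before 188 orange width 2.97 centre 193.12
now 176 orange width 1.23 centre 190.56
now 182 orange width 1.21 centre 191.41
now 188 orange width 1.03 centre 192.19
top green 890 [167.2  181.53] [154.1  -3.2]
side green 587 [342.01 229.68] [156.2   8.3]
side green 591 [342.02 229.72] [156.3   8.1]
blue 55 [324.51 263.05]
blue 10 [341.5 271.8]
brown 85 [326.09 250.35]
brown 8 [343.5 259. ]
brown 5 [353.2 242. ]
blue 52 [324.75 263.25]
blue 12 [341.83 271.83]
brown 74 [326.69 250.5 ]
brown 18 [344.78 259.39]
brown 5 [353.2 242. ]
[(186, 163, 168, 168), (187, 88, 91, 93), (188, 47, 49, 51), (189, 49, 43, 44), (190, 77, 51, 35), (191, 106, 64, 31), (192, 99, 58, 28), (193, 66, 45, 33), (194, 38, 36, 35), (195, 52, 52, 52), (196, 94, 87, 52), (197, 161, 144, 43), (198, 215, 192, 38), (199, 219, 199, 35)]
```

The carrier is home, the lift is at loading height and nothing is touching. Hand in.

```bash
python3 -c "
from bench import *
print(finish_job(), sense()['time_s'])"
```

```text
the job is handed in; nothing more can be done
the job is handed in; nothing more can be done
```

The carrier is loaded on the free middle rails and, by my checks, fully home; I handed the job in at about 48.5 s of the 67 s allowed. I lowered the empty lift to its stop, slid the carrier onto the platform by its lip, raised the lift 108 mm (platform about 4.8 mm above the rails) and pushed the carrier in.

**First push fell short:** the carrier stopped about 4–5 mm from home because the fingers touched the green carrier's frame above it. I pressed the empty lift down again and finished the push from lower with the gripper knuckle until it met a firm resistance (13 N). Then I raised the lift back to loading height.

**Last checks:**
- **Carrier:** it moved in by about 4 mm on the final push. The lip's trailing edge is now at about 83 mm, good to 1–1.5 mm. It has not moved since.
- **Stored carriers:** the fingers pressed lightly on two of them. Green and blue each moved about 1 mm, apparently up against their stops. I did not measure white, but never went near it.
- **Other objects:** I did not check their positions at the end, but no move was planned near them.

**What I am less sure of:** the "home" reading rests on pixel-level measurements and the firm stop, because I had no picture views left for a close look. The contact-height reading from the wrist was about 20 mm off, so I used it only as a rough guide.

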